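Walk a heavy board-test cassette into its receiver dock and latch it

TASK

Walk the heavy board-test cassette fully home into its dock: slide it flat along the mat by nudging its two bare front corners in turn, a little at a time and nearly straight, so it does not wedge between the guides; feel each push and keep it below 25 N, and do not touch the circuit board or the sockets on its front. When both rear corners are hard up against the dock's stops, swing the dock's catch bar all the way across the cassette's front. Leave the other things on the bench where they are.

Things in the scene. Friction and masses are not known exactly. Their poses are not given: they have to be found in the camera images.
- cassette: Test cassette: grey sheet-metal box, 120 mm deep (x), 190 wide (y), 48 high on four slippery 3 mm feet, about 2.6 kg. Origin: centre of the underside; x from its front (steel corner plates, sockets) to its rear (brass contact strip, goes in first), y left, z up. Sliding it takes about 2 to 8 N (weight and friction vary); when it wedges or meets the stops the force climbs steeply.
- front_left (a point): Middle of the bare steel plate on the cassette's front face at its left corner, where it may be pushed: x = -60, y = 78, z = 26 mm in the cassette's frame. The face is bare from y = 60 to 95 mm and may be pushed 10 to 45 mm above the underside.
- front_right (a point): The same at the cassette's right corner: x = -60, y = -78, z = 26 mm in its frame; bare from y = -95 to -60 mm.
- rear_left (a point): Point of the cassette's rear face that meets the left stop screw: x = 60, y = 80, z = 26 mm in the cassette's frame. (The rules call the left stop screw stops_c0; it is 60 mm long, its middle 30 mm behind its face.)
- rear_right (a point): The same for the right stop screw (stops_c1 in the rules): x = 60, y = -80, z = 26 mm in the cassette's frame.
- fittings: Sockets and a ribbon header on the middle of the cassette's front face, part of the cassette (same origin and axes): they reach 16 mm out from the face, from y = -52 to 55 mm, 18 to 35 mm high. Not to be touched.
- board: The circuit board under test with its parts, on the top of the cassette and fixed to it (same origin and axes): 90 x 150 mm, tallest parts 72 mm above the cassette's underside. Not to be touched.
- dock: Receiver dock, aluminium frame fixed on the mat, open in front. Origin on the mat; x points into the dock (as the cassette goes in), y left, z up. Two steel stop screws, y = +-80, 26 mm high, are set by hand (not measured): both faces together anywhere from x = 0 to 8 mm, so home is cassette origin at x = -60 to -52 mm. Side profiles: 20 mm high, inner faces y = +-120, x = -150 to 30 mm.
- guide_mouth (a point): Middle of the mouth of the dock's guides: x = -65, y = 0, z = 18 mm in the dock's frame (same axes). From here to the stops two black plastic guide strips, 18 mm high, slotted and set by hand (not measured), leave 1.5 to 3 mm of play on each side of the cassette; in front they flare out to y = +-120 mm at x = -100 mm. Pushed too far at one corner, the cassette cocks and wedges between them.
- contact_block (a point): Face of the sprung contact block between the stop screws, untouched: x = -5, y = 0, z = 28 mm in the dock's frame (fixed point). The cassette presses it in as it comes home; it pushes back with 2 N at most, too little to move the cassette.
- catch_pivot (a point): Pivot of the catch, on the left side profile: x = -128, y = 130, z = 25 mm in the dock's frame (same axes).
- catch (a joint): The dock's catch, a flat steel bar 10 mm wide on a vertical pivot, 21 to 29 mm above the mat. 0 rad points straight out of the dock (dock -x); grows as its end swings inward (anticlockwise); 1.57, its end stop, lies across the front of the left corner of a cassette that is home, 3 to 11 mm off its face. It stays where left, takes 1 to 3 N at its post, and closes only if the cassette is home.
- catch_post (a point): Top of the black thumb post on the catch bar, 48 mm from the pivot: upright, 12 mm thick, from 29 to 56 mm above the mat; push it with a closed fingertip.
- multimeter: Yellow multimeter lying on the mat right of the dock, 80 x 165 x 34 mm, origin at the centre of its underside. Leave it alone.
- solder_reel: White solder reel standing left of the dock, 60 mm across, 46 mm high, origin at the centre of its underside. Leave it alone.
- parts_bin: Blue open bin of screws left of the dock, 120 x 100 x 60 mm, origin at the centre of its underside. Leave it alone.
- pliers: Pliers with red handles lying right of the dock, 160 mm long, 14 mm high, origin near the joint. Leave them alone.
Things that resemble listed ones, but are neither listed nor needed, are in the scene too. Of the things that look like the cassette, the larger one is meant.

How it is judged (in metres and radians):
On the way, in this order (a step that is already met when the one before it is completed fails the run):
1. the cassette is home: both rear corners within 2.5 mm of the stops (horizontal distance between rear_left and stops_c0 below 0.0325 m and horizontal distance between rear_right and stops_c1 below 0.0325 m), for 0.3 s.
2. then the catch is swung across the cassette's front (value of joint catch above 1.45 rad), for 0.2 s.
At the end, for the whole second after the job is handed in: The cassette lies flat between the guides, both rear corners within 2.5 mm of the stop screws, at rest, and the catch bar is across its front (1.45 rad or more) (all of step 1 and y of cassette in the frame of dock between -0.008 and 0.008 m and z of cassette in the frame of dock below 0.003 m and value of joint catch above 1.45 rad and linear speed of cassette below 0.01 m/s); the robot touches nothing.
It fails at once if the cassette is pushed with more than 25 N (contact force between any of the fingers, the arm and cassette above 25 N).
It fails at once if the circuit board or the front sockets are touched (contact force between any of the fingers, the arm and board above 0.5 N or contact force between any of the fingers, the arm and fittings above 0.5 N).
It fails at once if the cassette is swung more than 0.35 rad (20 degrees) off the dock's line (angle between the x axis of cassette and the x axis of dock, either way round above 0.35 rad).
It fails at once if the cassette is lifted or tipped off the mat (angle between cassette's own z axis and vertical above 0.06 rad or z of cassette in the frame of dock above 0.006 m).
It fails at once if a bystander is moved by more than 15 mm (distance of any of multimeter, solder_reel, parts_bin, pliers from where it was at the start of the episode above 0.015 m).
It also fails if it takes over 72 s, if anything falls off the work surface, if the arm or the gripper's body presses on something with over 40 N, if the wrist force passes 120 N, or if a joint passes its speed limit or range.

ROBOT

A 7-joint arm with a two-finger parallel gripper is mounted at the origin on the work surface. World frame = base frame: x ahead of the robot, y to its left, z up, the work surface at z = 0. Lengths are in m, angles in degrees, forces in N, time in s.
With the tool pointing down it reaches from about 0.425 to 0.875 m from the base axis. Payload 4.7 kg.
Tool frame: the origin (TCP) lies between the finger pads; the fingertips stand 8 mm ahead of it and the grasp point (between the pads) lies 11 mm behind it (env.tip_extent is the distance from the TCP to the fingertips, in m); z points along the fingers, y is the line along which they close (so a half turn about z gives the same grasp; the last joint's range is limited). The gripper opens to 87 mm and grips with 3 to 60 N. Pads are 19 mm wide; open, the fingers measure 117 mm over their backs; the gripper's body (75 mm by 190 mm) begins 51 mm behind the grasp point.
Start: joints at [75.579, 18.392, -4.016, 83.108, 1.295, 78.541, -3.26], TCP at [0.171, -0.627, 0.231] pointing down, gripper open.
Joint ranges: [-163.93, 163.93], [-17.29, 119.83], [-79.2, 71.16], [3.27, 140.29], [-89.18, 269.18], [5.43, 117.66], [-154.24, 154.24]. Speed limits (degrees/s): [147.25, 147.25, 180, 180, 180, 180, 180].

INTERFACE

Orientations are given as [roll, pitch, yaw] about the fixed x, y, z axes, in that order (R = Rz(yaw) Ry(pitch) Rx(roll)).
In Python, from cell import sensors, vision, workorder, env gives the robot as it stands.
- The arm moves only by the tool drive_tool, never from a script. Its argument "moves" is a list of rows, each an object of numbers: "x", "y", "z": the shift along the tool's x, y, z in mm; "rx", "ry", "rz": the turn, a rotation vector about the tool's x, y, z in rad; "fingers": the closure, from -1 (fully open) to 1 (shut). In form: [{"x": .., "y": .., "z": .., "rx": .., "ry": .., "rz": .., "fingers": ..}, ...]. A call has 1 to 20 rows; each row is the pose to reach, as a shift and turn from the pose commanded when the call began, along the tool's axes at that moment; what a row does not reach only later rows make up. A row lasts 1/8 s, in which the tool goes at most 62.5 mm and 10.7 degrees, less where a joint would pass 70% of its speed; a pose out of reach is approached as far as the arm can. A call with a gripper value outside its range is refused whole. The fingers move at their own pace and stop on an object; "force" is the grip in N (left out, the last holds). Time passes only in rows, so rows that repeat a pose let the fingers close. It gives the time, the measured TCP pose, the force, the opening and the grip force at its end, in the units of the state.
- sensors.get_obs(): the state, without advancing time (a new reading comes with each control period).
- vision.read_camera(name): name is "scene" or "top"; returns a dict with "image" (384x512x3 uint8, red, green, blue), "fx", "fy", "cx", "cy" (pixels), "R" (3x3) and "t" (3): a world point X has camera coordinates R X + t. Camera axes: x right, y down, z forward; pixel columns grow to the right and rows downward; lengths in m; the calibration is good to about 2 mm. A picture is of the moment at which its call begins. There is no depth.
- workorder.sign_off(): hands the job in; it is judged then, once.
The state is a dict: "time_s": time; "qpos": joint angles; "joint_velocities": joint speeds; "effort": joint torques, N m; "tool_pos": TCP position; "tool_rot": TCP orientation; "force": force on the tool from outside, world axes, zero at the start; "wrist_torque": the same for the moment, N m; "grip_width": finger opening in m; "grasp_force": force on a finger pad.
Only numpy, scipy, OpenCV 4.12 (cv2) and the standard library are available. Lean on these libraries where they do the work, as an engineer would, in place of code of your own. Each camera call takes 0.05 s, during which the arm holds its last target. There are 200 camera calls.

## Working session

There is one attempt and no reset: what is moved stays moved. The work goes in short steps, Python scripts to look and compute and a tool call to move; the robot and the scene stay as the last step left them, time stands still between calls to the robot, and variables do not carry over. Pictures are saved under pics/ and viewed, at most 10 in all, crops included, and the job is handed in when it is done.

Besides the shell and the picture viewer there is one more tool, called after "Call:" as name([rows], argument=value, ...), one row to a line, values as JSON. drive_tool: Moves the arm, as the interface text tells. Its arguments: {"type":"object","properties":{"moves":{"type":"array"},"force":{"type":"number"}},"required":["moves"]}

```bash
mkdir -p pics; cat > h.py <<'E'
import numpy as np, cv2
from cell import sensors, vision, workorder, env
def cam(n): return vision.read_camera(n)
def save(c,f,s=1.5):
    cv2.imwrite(f,cv2.resize(c["image"][:,:,::-1],None,fx=s,fy=s,interpolation=cv2.INTER_CUBIC))
def ray(c,u,v,z):
    R=np.array(c["R"]);t=np.array(c["t"]);o=-R.T@t
    d=R.T@np.array([(u-c["cx"])/c["fx"],(v-c["cy"])/c["fy"],1.])
    return o+d*(z-o[2])/d[2]
def proj(c,X):
    p=np.array(c["R"])@np.array(X)+np.array(c["t"])
    return c["fx"]*p[0]/p[2]+c["cx"],c["fy"]*p[1]/p[2]+c["cy"]
E
python3 - <<'E'
from h import *
for n in("top","scene"):
    c=cam(n);save(c,f"pics/{n}0.png");R=np.array(c["R"]);print(n,c["fx"],c["cx"],c["cy"],(-R.T@np.array(c["t"])).round(3),R.round(3).tolist())
o=sensors.get_obs();print(o["tool_pos"],o["tool_rot"],o["force"],o["grip_width"],o["time_s"])
E
```

```text
top 361.57498697386745 254.5594276317864 189.18225135938278 [ 0.41  -0.008  0.986] [[0.008, -1.0, 0.004], [-0.977, -0.009, -0.211], [0.211, -0.002, -0.978]]
scene 429.2902002747215 257.08149176272053 190.6129021555222 [ 1.024 -0.557  1.06 ] [[0.793, 0.61, -0.001], [0.499, -0.65, -0.574], [-0.351, 0.454, -0.819]]
[ 0.17054675 -0.62673294  0.22956709] [-1.79902020e+02  7.50986090e-03  1.52323029e+01] [-1.13826043  0.41444379 -0.58584795] 0.08692553122781319 0.1
```

View pics/top0.png

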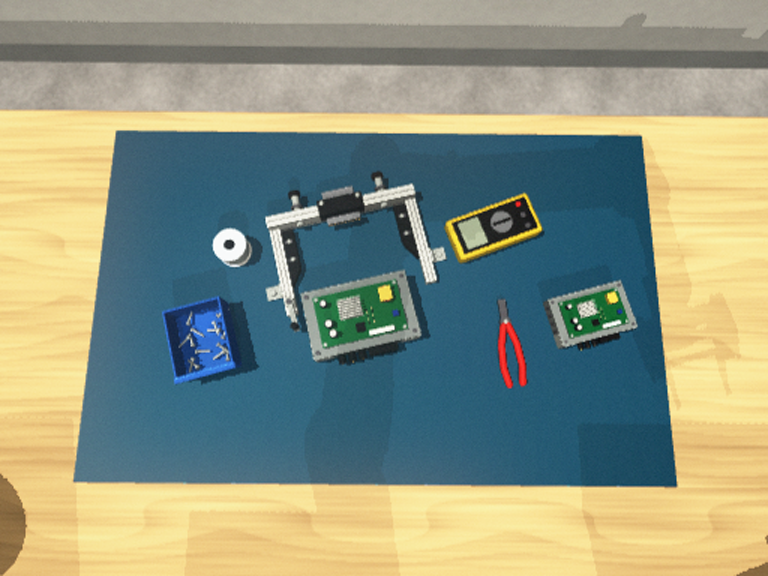

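View pics/scene0.png

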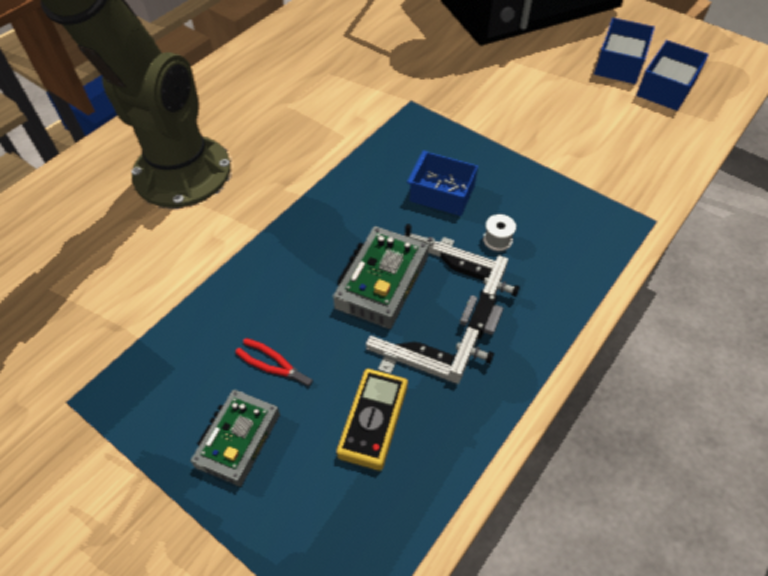

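The top view shows the cassette (362,315), the dock behind it (350,230), the catch at the dock's left front (294,320) and the smaller decoy at (592,315). All are in 1.5x pixels. Next I'm zooming in.

```bash
python3 - <<'E'
from h import *
t=cam("top");s=cam("scene")
a=cv2.resize(t["image"][110:250,165:305,::-1],None,fx=4.2,fy=4.2,interpolation=cv2.INTER_CUBIC)
b=cv2.resize(s["image"][140:260,215:355,::-1],None,fx=4.2,fy=4.2,interpolation=cv2.INTER_CUBIC)
cv2.imwrite("pics/ct.png",a);cv2.imwrite("pics/cs.png",b)
E
```

```text
(no output)
```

View pics/ct.png

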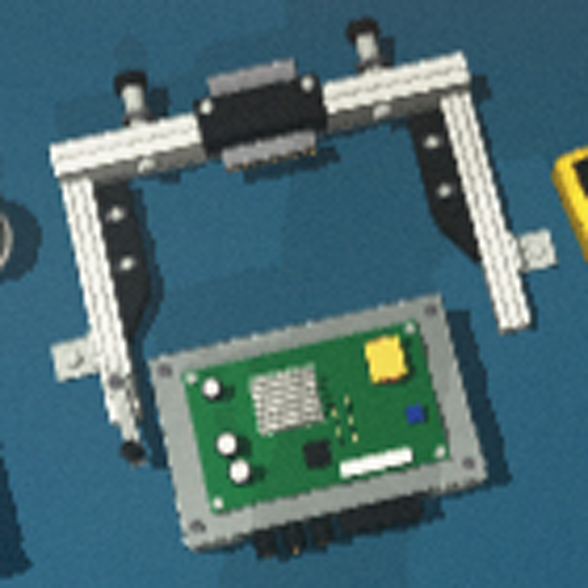

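View pics/cs.png

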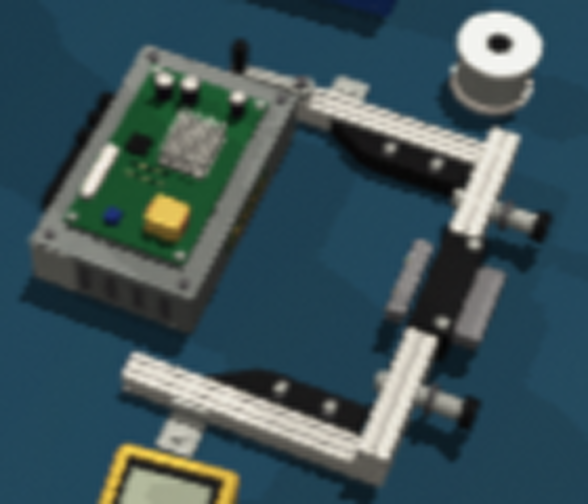

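```bash
cat >> h.py <<'E'
def tri(c1,p1,c2,p2):
    A=[];b=[]
    for c,(u,v) in((c1,p1),(c2,p2)):
        R=np.array(c["R"]);t=np.array(c["t"])
        for r,q,f,k in((0,u,c["fx"],c["cx"]),(1,v,c["fy"],c["cy"])):
            w=(q-k)/f;A.append(R[r]-w*R[2]);b.append(w*t[2]-t[r])
    x=np.linalg.lstsq(np.array(A),np.array(b),rcond=None)[0]
    return x
def T(p):return 165+p[0]/4.2-.4,110+p[1]/4.2-.4
def S(p):return 215+p[0]/4.2-.4,140+p[1]/4.2-.4
E
python3 - <<'E'
from h import *
t=cam("top");s=cam("scene")
P=dict(RL=((150,358),(303,88)),RR=((436,296),(195,296)),FR=((487,478),(35,240)),FL=((190,546),(145,48)),
 post=((133,450),(240,42)),pivot=((116,382),(303,83)),profRout=((531,323),(122,374)),profRin=((498,329),(137,352)),
 knobL=((131,75),(541,215)),knobR=((361,28),(466,400)),scrL1=((116,213),(436,163)),scrL2=((126,263),(390,148)),scrR1=((432,142),(331,405)),scrR2=((445,191),(281,386)),
 backL=((50,150),(500,130)))
for k,(a,b) in P.items():
    X=tri(t,T(a),s,S(b));e=np.hypot(*(np.array(proj(t,X))-T(a)));print(k,(X*1000).round(1),round(e,2), (ray(t,*T(a),.048)*1000).round(1),(ray(t,*T(a),.02)*1000).round(1))
E
```

```text
RL [596.9 134.6  59.9] 1.76 [596.  132.9  48. ] [601.6 137.1  20. ]
RR [639.2 -45.   50.3] 1.03 [637.8 -47.1  48. ] [644.6 -48.3  20. ]
FR [524.6 -75.7  49.5] 1.54 [522.1 -78.8  48. ] [525.5 -80.9  20. ]
FL [480.  105.1  48.8] 0.75 [478.7 103.7  48. ] [480.8 107.1  20. ]
post [537.8 141.2  62.5] 1.23 [537.7 141.2  48. ] [541.5 145.6  20. ]
pivot [584.6 157.8  34.7] 0.93 [580.5 153.6  48. ] [585.6 158.4  20. ]
profRout [ 627.8 -108.5   23. ] 0.75 [ 620.8 -107.3   48. ] [ 627.1 -110.3   20. ]
profRin [624.1 -87.5  19.7] 0.64 [616.7 -86.4  48. ] [622.9 -88.7  20. ]
knobL [787.  154.5  46.3] 0.62 [785.1 152.9  48. ] [796.2 157.7  20. ]
knobR [823.1   3.4  41.9] 0.45 [819.5   2.4  48. ] [831.7   2.7  20. ]
scrL1 [698.9 163.8  24.3] 0.5 [690.8 158.5  48. ] [699.2 163.5  20. ]
scrL2 [665.  155.8  23.4] 0.44 [657.7 150.7  48. ] [665.1 155.4  20. ]
scrR1 [750.9 -43.9  23.5] 0.76 [740.8 -44.5  48. ] [750.6 -45.6  20. ]
scrR2 [716.8 -52.5  23.9] 0.79 [707.6 -52.9  48. ] [716.5 -54.3  20. ]
backL [729.6 200.2  52.2] 0.98 [732.9 203.2  48. ] [742.5 209.5  20. ]
```

The points agree with the given sizes: the cassette top comes out at z≈48 mm and 120 x 187 mm, and the dock origin agrees from the pivot and the right profile. The cassette sits about 9 mm left of the dock axis. Now I'll work out the approach.

```bash
cat >> h.py <<'E'
YAW=np.radians(13.75);O=np.array([740.,62.5])
e=np.array([np.cos(YAW),np.sin(YAW)]);n=np.array([-e[1],e[0]])
def d2w(x,y):return O+x*e+y*n
def w2d(p):d=np.array(p[:2])-O;return np.array([d@e,d@n])
def cas(c,P=None):
    pass
def state():
    o=sensors.get_obs();p=np.array(o["tool_pos"])*1000
    f=np.array(o["force"]);print("t",round(o["time_s"],2),"dock xy",w2d(p).round(1),"z",p[2].round(1),"rpy",np.round(o["tool_rot"],2),"F dock",(f[:2]@np.c_[e,n]).round(2),f[2].round(2));return p,o
E
python3 - <<'E'
from h import *
p,o=state()
y=np.radians(o["tool_rot"][2]);c,s=np.cos(y),np.sin(y)
for q in([420,-420,230],[480,-150,200],[*d2w(-268,89),150]):
    d=np.array(q)-p;print(np.round(q),(c*d[0]+s*d[1]).round(1),(s*d[0]-c*d[1]).round(1),-d[2].round(1))
t=cam("top");hsv=cv2.cvtColor(t["image"],cv2.COLOR_RGB2HSV)
print("bin right-front/rear corner",w2d(ray(t,225/1.5,297/1.5,.06)*1000),w2d(ray(t,241/1.5,373/1.5,.06)*1000))
E
```

```text
t 0.3 dock xy [-716.9 -534.5] z 230.2 rpy [-179.97    0.     15.23] F dock [-0.36 -0.85] 0.12
[ 420 -420  230] 294.9 -134.3 0.2
[ 480 -150  200] 423.8 -379.0 30.2
[459.  85. 150.] 464.8 -611.7 80.2
bin right-front/rear corner [-104.10454574  230.54506262] [-238.95413823  226.54697027]
```

Call:
drive_tool([
  {"x": 50,"y": -22,"fingers": 1},
  {"x": 100,"y": -45,"fingers": 1},
  {"x": 150,"y": -68,"fingers": 1},
  {"x": 200,"y": -90,"fingers": 1},
  {"x": 250,"y": -113,"fingers": 1},
  {"x": 295,"y": -134,"fingers": 1,"rz": 0.026},
  {"x": 325,"y": -190,"z": 10,"fingers": 1,"rz": 0.026},
  {"x": 355,"y": -245,"z": 15,"fingers": 1,"rz": 0.026},
  {"x": 385,"y": -300,"z": 20,"fingers": 1,"rz": 0.026},
  {"x": 410,"y": -350,"z": 30,"fingers": 1,"rz": 0.026},
  {"x": 425,"y": -400,"z": 30,"fingers": 1,"rz": 0.026},
  {"x": 435,"y": -455,"z": 40,"fingers": 1,"rz": 0.026},
  {"x": 445,"y": -510,"z": 50,"fingers": 1,"rz": 0.026},
  {"x": 455,"y": -565,"z": 65,"fingers": 1,"rz": 0.026},
  {"x": 465,"y": -612,"z": 80,"fingers": 1,"rz": 0.026},
  {"x": 465,"y": -612,"z": 80,"fingers": 1,"rz": 0.026},
  {"x": 465,"y": -612,"z": 80,"fingers": 1,"rz": 0.026},
], force=40)

```text
invalid input at $.moves[0]: expected keys x, y, z, rx, ry, rz, fingers
```

```bash
python3 - <<'E'
from h import *
p,o=state();print(o["grip_width"],o["grasp_force"])
E
```

```text
t 0.35 dock xy [-716.9 -534.5] z 230.3 rpy [-179.98    0.     15.23] F dock [-0.41 -0.15] 1.22
0.0869217482775232 0.0
```

All keys are required.

Call:
drive_tool([
  {"x": 50,"y": -22,"z": 0,"rx": 0,"ry": 0,"rz": 0,"fingers": 1},
  {"x": 100,"y": -45,"z": 0,"rx": 0,"ry": 0,"rz": 0,"fingers": 1},
  {"x": 150,"y": -68,"z": 0,"rx": 0,"ry": 0,"rz": 0,"fingers": 1},
  {"x": 200,"y": -90,"z": 0,"rx": 0,"ry": 0,"rz": 0,"fingers": 1},
  {"x": 250,"y": -113,"z": 0,"rx": 0,"ry": 0,"rz": 0,"fingers": 1},
  {"x": 295,"y": -134,"z": 0,"rx": 0,"ry": 0,"rz": 0.026,"fingers": 1},
  {"x": 325,"y": -190,"z": 10,"rx": 0,"ry": 0,"rz": 0.026,"fingers": 1},
  {"x": 355,"y": -245,"z": 15,"rx": 0,"ry": 0,"rz": 0.026,"fingers": 1},
  {"x": 385,"y": -300,"z": 20,"rx": 0,"ry": 0,"rz": 0.026,"fingers": 1},
  {"x": 410,"y": -350,"z": 30,"rx": 0,"ry": 0,"rz": 0.026,"fingers": 1},
  {"x": 425,"y": -400,"z": 30,"rx": 0,"ry": 0,"rz": 0.026,"fingers": 1},
  {"x": 435,"y": -455,"z": 40,"rx": 0,"ry": 0,"rz": 0.026,"fingers": 1},
  {"x": 445,"y": -510,"z": 50,"rx": 0,"ry": 0,"rz": 0.026,"fingers": 1},
  {"x": 455,"y": -565,"z": 65,"rx": 0,"ry": 0,"rz": 0.026,"fingers": 1},
  {"x": 465,"y": -612,"z": 80,"rx": 0,"ry": 0,"rz": 0.026,"fingers": 1},
  {"x": 465,"y": -612,"z": 80,"rx": 0,"ry": 0,"rz": 0.026,"fingers": 1},
  {"x": 465,"y": -612,"z": 80,"rx": 0,"ry": 0,"rz": 0.026,"fingers": 1},
], force=40)

```text
time_s: 2.48
tool_pos: [0.4588, 0.0849, 0.1507]
tool_rot: [180.0, -0.0, 13.7]
force: [-1.1, -0.3, -0.3]
grip_width: 0.0006
grasp_force: 0.0
```

```bash
python3 - <<'E'
from h import *
p,o=state();print(o["grip_width"],o["grasp_force"])
E
```

```text
t 2.48 dock xy [-267.8   88.6] z 150.7 rpy [ 1.7996e+02 -1.0000e-02  1.3740e+01] F dock [-1.18  0.01] -0.3
0.0006324495903783908 0.0
```

Call:
drive_tool([
  {"x": 0,"y": 0,"z": 50,"rx": 0,"ry": 0,"rz": 0,"fingers": 1},
  {"x": 0,"y": 0,"z": 95,"rx": 0,"ry": 0,"rz": 0,"fingers": 1},
  {"x": 0,"y": 0,"z": 124,"rx": 0,"ry": 0,"rz": 0,"fingers": 1},
  {"x": 4,"y": 0,"z": 124,"rx": 0,"ry": 0,"rz": 0,"fingers": 1},
  {"x": 7,"y": 0,"z": 124,"rx": 0,"ry": 0,"rz": 0,"fingers": 1},
  {"x": 9,"y": 0,"z": 124,"rx": 0,"ry": 0,"rz": 0,"fingers": 1},
  {"x": 11,"y": 0,"z": 124,"rx": 0,"ry": 0,"rz": 0,"fingers": 1},
  {"x": 13,"y": 0,"z": 124,"rx": 0,"ry": 0,"rz": 0,"fingers": 1},
  {"x": 15,"y": 0,"z": 124,"rx": 0,"ry": 0,"rz": 0,"fingers": 1},
  {"x": 17,"y": 0,"z": 124,"rx": 0,"ry": 0,"rz": 0,"fingers": 1},
])

```text
time_s: 3.72
tool_pos: [0.4729, 0.089, 0.026]
tool_rot: [180.0, 0.3, 13.7]
force: [-6.2, -1.6, 3.8]
grip_width: 0.0005
grasp_force: 3.3
```

```bash
python3 - <<'E'
from h import *
p,o=state()
E
```

```text
t 3.73 dock xy [-253.1   89.2] z 26.0 rpy [179.98   0.3   13.74] F dock [-6.35 -0.05] 3.83
```

Call:
drive_tool([
  {"x": 2,"y": 1,"z": 0,"rx": 0,"ry": 0,"rz": 0,"fingers": 1},
  {"x": 4,"y": 2,"z": 0,"rx": 0,"ry": 0,"rz": 0,"fingers": 1},
  {"x": 6,"y": 3,"z": 0,"rx": 0,"ry": 0,"rz": 0,"fingers": 1},
  {"x": 8,"y": 4,"z": 0,"rx": 0,"ry": 0,"rz": 0,"fingers": 1},
  {"x": 10,"y": 5,"z": 0,"rx": 0,"ry": 0,"rz": 0,"fingers": 1},
  {"x": 12,"y": 6,"z": 0,"rx": 0,"ry": 0,"rz": 0,"fingers": 1},
  {"x": 14,"y": 7,"z": 0,"rx": 0,"ry": 0,"rz": 0,"fingers": 1},
])

```text
time_s: 4.6
tool_pos: [0.4872, 0.087, 0.0252]
tool_rot: [-179.9, 0.4, 13.8]
force: [-6.1, 2.2, -0.0]
grip_width: 0.0004
grasp_force: 2.8
```

```bash
cat >> h.py <<'E'
def look(name=None,n_=2):
    """cassette outline in top view: grey metal + green board blob -> top-face corners on z=48"""
    c=cam("top")
    if name:
        cv2.imwrite(name,cv2.resize(c["image"][110:250,165:305,::-1],None,fx=4.2,fy=4.2,interpolation=cv2.INTER_CUBIC))
    return c
def board(c,z=.05):
    h=cv2.cvtColor(c["image"],cv2.COLOR_RGB2HSV)
    m=cv2.inRange(h,(45,90,40),(80,255,255));k,l,s,ce=cv2.connectedComponentsWithStats(m)
    i=[j for j in range(1,k) if s[j,4]>60 and 165<ce[j][0]<305];q=np.argwhere(np.isin(l,i))[:,::-1]
    W=np.array([w2d(ray(c,u,v,z)*1000) for u,v in cv2.convexHull(q.astype(np.int32))[:,0]],np.float32)
    r=cv2.minAreaRect(W);cx,(w,hh),a=np.array(r[0]),r[1],r[2]
    a=(a+45)%90-45
    print("board centre dock",cx.round(1),"size",np.round(sorted((w,hh)),1),"yaw",round(a,2))
E
python3 - <<'E'
from h import *
state();board(look("pics/p1.png"))
E
```

```text
t 4.6 dock xy [-239.8   83.9] z 25.2 rpy [-179.89    0.35   13.8 ] F dock [-5.43  3.59] -0.0
board centre dock [-172.5   -5.4] size [ 90. 133.] yaw -3.53
```

View pics/p1.png

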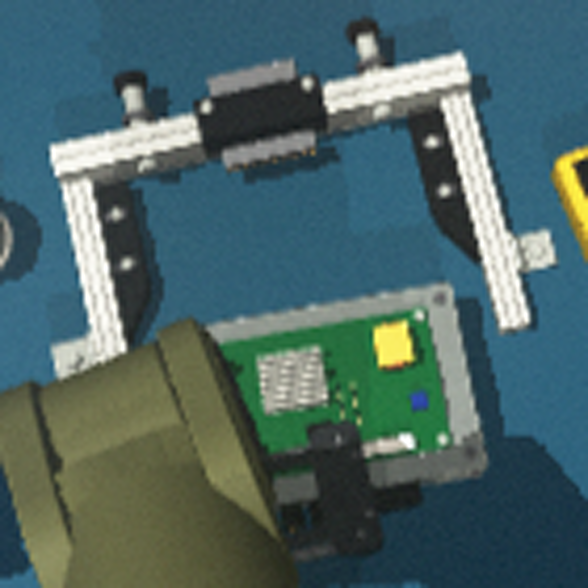

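The arm hides the left corner. The right corners are visible at RR (450,287) and FR (485,468), and the cassette is turned slightly clockwise. I'll measure it from those corners.

```bash
cat >> h.py <<'E'
def corn(RR,FR,pw=None):
    c=cam("top");a,b=[w2d(ray(c,*T(p),.048)*1000) for p in(RR,FR)]
    d=a-b;yaw=np.arctan2(d[1],d[0]);m=(a+b)/2+95*np.array([-np.sin(yaw),np.cos(yaw)])
    print("RR",a.round(1),"FR",b.round(1),"len",np.hypot(*d).round(1),"yaw",np.degrees(yaw).round(1),"centre",m.round(1))
E
python3 - <<'E'
from h import *
corn((450,287),(486,470))
E
```

```text
RR [-121.6  -92.3] FR [-240.2  -86. ] len 118.8 yaw -3.0 centre [-175.9    5.7]
```

Call:
drive_tool([
  {"x": -20,"y": 0,"z": 0,"rx": 0,"ry": 0,"rz": 0,"fingers": 1},
  {"x": -41,"y": 0,"z": 0,"rx": 0,"ry": 0,"rz": 0,"fingers": 1},
  {"x": -41,"y": 40,"z": 0,"rx": 0,"ry": 0,"rz": 0,"fingers": 1},
  {"x": -41,"y": 80,"z": 0,"rx": 0,"ry": 0,"rz": 0,"fingers": 1},
  {"x": -41,"y": 120,"z": 0,"rx": 0,"ry": 0,"rz": 0,"fingers": 1},
  {"x": -41,"y": 153,"z": 0,"rx": 0,"ry": 0,"rz": 0,"fingers": 1},
  {"x": -30,"y": 153,"z": 0,"rx": 0,"ry": 0,"rz": 0,"fingers": 1},
  {"x": -20,"y": 153,"z": 0,"rx": 0,"ry": 0,"rz": 0,"fingers": 1},
  {"x": -16,"y": 153,"z": 0,"rx": 0,"ry": 0,"rz": 0,"fingers": 1},
  {"x": -13,"y": 153,"z": 0,"rx": 0,"ry": 0,"rz": 0,"fingers": 1},
  {"x": -11,"y": 153,"z": 0,"rx": 0,"ry": 0,"rz": 0,"fingers": 1},
  {"x": -9,"y": 153,"z": 0,"rx": 0,"ry": 0,"rz": 0,"fingers": 1},
  {"x": -7,"y": 154,"z": 0,"rx": 0,"ry": 0,"rz": 0,"fingers": 1},
  {"x": -5,"y": 155,"z": 0,"rx": 0,"ry": 0,"rz": 0,"fingers": 1},
  {"x": -3,"y": 156,"z": 0,"rx": 0,"ry": 0,"rz": 0,"fingers": 1},
  {"x": -1,"y": 157,"z": 0,"rx": 0,"ry": 0,"rz": 0,"fingers": 1},
  {"x": 1,"y": 158,"z": 0,"rx": 0,"ry": 0,"rz": 0,"fingers": 1},
])

```text
time_s: 6.82
tool_pos: [0.5267, -0.0673, 0.026]
tool_rot: [-180.0, 0.3, 13.7]
force: [-6.0, -0.1, 3.5]
grip_width: 0.0002
grasp_force: 2.7
```

```bash
python3 - <<'E'
from h import *
state();c=look("pics/p2.png");board(c)
E
```

```text
t 6.83 dock xy [-238.   -75.4] z 26.0 rpy [-179.95    0.26   13.73] F dock [-5.84  1.3 ] 3.48
board centre dock [-167.2    8.8] size [ 90.2 137.6] yaw 0.43
```

View pics/p2.png

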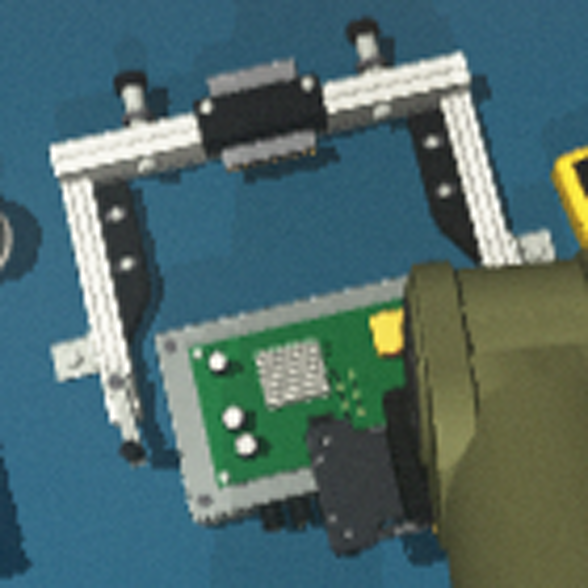

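```bash
cat >> h.py <<'E'
def side(c,left=True,z=.05):
    """fit visible board side line and rear line (green edge) in dock frame"""
    h=cv2.cvtColor(c["image"],cv2.COLOR_RGB2HSV);m=cv2.inRange(h,(45,90,40),(80,255,255))
    m[:, :165]=0;m[:,305:]=0;m[:110]=0;m[255:]=0
    m=cv2.morphologyEx(m,cv2.MORPH_OPEN,np.ones((2,2)))
    q=np.argwhere(m>0)[:,::-1];W=np.array([w2d(ray(c,u,v,z)*1000) for u,v in q])
    x0,x1=np.percentile(W[:,0],[3,97]);L=[]
    for a in np.arange(x0,x1,4):
        s=W[abs(W[:,0]-a)<2.5]
        if len(s):L.append((a,s[:,1].max() if left else s[:,1].min()))
    L=np.array(L)
    for _ in range(3):
        k=np.polyfit(L[:,0],L[:,1],1);r=L[:,1]-np.polyval(k,L[:,0]);L=L[abs(r)<max(1.5,1.5*r.std())]
    yaw=np.arctan(k[0]);print("side yaw",np.degrees(yaw).round(1),"edge y at",x0.round(0),x1.round(0),np.polyval(k,[x0,x1]).round(1),"n",len(L),"-> centre y",(np.polyval(k,(x0+x1)/2)-(1 if left else -1)*75*np.cos(yaw)).round(1))
E
python3 - <<'E'
from h import *
c=cam("top");a,b=[w2d(ray(c,*T(p),.048)*1000) for p in((157,336),(199,523))]
d=a-b;yaw=np.arctan2(d[1],d[0]);m=(a+b)/2-95*np.array([-np.sin(yaw),np.cos(yaw)])
print(a,b,np.hypot(*d),np.degrees(yaw),m);side(c)
E
```

```text
[-110.23223784   95.49755835] [-231.48711447   93.88123981] 121.26564884895282 0.7637032726889325 [-169.59344567   -0.30216192]
side yaw 0.1 edge y at -211.0 -127.0 [74.7 74.8] n 18 -> centre y -0.2
```

Call:
drive_tool([
  {"x": -32,"y": 0,"z": 0,"rx": 0,"ry": 0,"rz": 0,"fingers": 1},
  {"x": -33,"y": -50,"z": 0,"rx": 0,"ry": 0,"rz": 0,"fingers": 1},
  {"x": -33,"y": -100,"z": 0,"rx": 0,"ry": 0,"rz": 0,"fingers": 1},
  {"x": -33,"y": -154,"z": 0,"rx": 0,"ry": 0,"rz": 0,"fingers": 1},
  {"x": -20,"y": -154,"z": 0,"rx": 0,"ry": 0,"rz": 0,"fingers": 1},
  {"x": -12,"y": -154,"z": 0,"rx": 0,"ry": 0,"rz": 0,"fingers": 1},
  {"x": -8,"y": -154,"z": 0,"rx": 0,"ry": 0,"rz": 0,"fingers": 1},
  {"x": -5,"y": -154,"z": 0,"rx": 0,"ry": 0,"rz": 0,"fingers": 1},
  {"x": -2,"y": -154,"z": 0,"rx": 0,"ry": 0,"rz": 0,"fingers": 1},
  {"x": 1,"y": -154,"z": 0,"rx": 0,"ry": 0,"rz": 0,"fingers": 1},
  {"x": 4,"y": -154,"z": 0,"rx": 0,"ry": 0,"rz": 0,"fingers": 1},
  {"x": 7,"y": -154,"z": 0,"rx": 0,"ry": 0,"rz": 0,"fingers": 1},
  {"x": 10,"y": -154,"z": 0,"rx": 0,"ry": 0,"rz": 0,"fingers": 1},
  {"x": 12,"y": -154,"z": 0,"rx": 0,"ry": 0,"rz": 0,"fingers": 1},
])

```text
time_s: 8.68
tool_pos: [0.5011, 0.0853, 0.0258]
tool_rot: [-180.0, 0.3, 13.7]
force: [-7.1, 1.0, 4.3]
grip_width: 0.0005
grasp_force: 3.5
```

```bash
python3 - <<'E'
from h import *
state();c=cam("top");side(c,False)
E
```

```text
t 8.68 dock xy [-226.6   78.9] z 25.8 rpy [-179.96    0.35   13.74] F dock [-6.7   2.66] 4.32
side yaw -2.5 edge y at -201.0 -119.0 [-74.2 -77.8] n 19 -> centre y -1.1
```

Call:
drive_tool([
  {"x": -36,"y": 0,"z": 0,"rx": 0,"ry": 0,"rz": 0,"fingers": 1},
  {"x": -37,"y": 50,"z": 0,"rx": 0,"ry": 0,"rz": 0,"fingers": 1},
  {"x": -37,"y": 100,"z": 0,"rx": 0,"ry": 0,"rz": 0,"fingers": 1},
  {"x": -37,"y": 154,"z": 0,"rx": 0,"ry": 0,"rz": 0,"fingers": 1},
  {"x": -24,"y": 154,"z": 0,"rx": 0,"ry": 0,"rz": 0,"fingers": 1},
  {"x": -17,"y": 154,"z": 0,"rx": 0,"ry": 0,"rz": 0,"fingers": 1},
  {"x": -13,"y": 154,"z": 0,"rx": 0,"ry": 0,"rz": 0,"fingers": 1},
  {"x": -10,"y": 154,"z": 0,"rx": 0,"ry": 0,"rz": 0,"fingers": 1},
  {"x": -7,"y": 154,"z": 0,"rx": 0,"ry": 0,"rz": 0,"fingers": 1},
  {"x": -4,"y": 154,"z": 0,"rx": 0,"ry": 0,"rz": 0,"fingers": 1},
  {"x": -1,"y": 154,"z": 0,"rx": 0,"ry": 0,"rz": 0,"fingers": 1},
  {"x": 2,"y": 154,"z": 0,"rx": 0,"ry": 0,"rz": 0,"fingers": 1},
  {"x": 5,"y": 154,"z": 0,"rx": 0,"ry": 0,"rz": 0,"fingers": 1},
  {"x": 9,"y": 154,"z": 0,"rx": 0,"ry": 0,"rz": 0,"fingers": 1},
])

```text
time_s: 10.48
tool_pos: [0.5468, -0.064, 0.026]
tool_rot: [179.9, 0.3, 13.7]
force: [-5.3, -3.0, 3.2]
grip_width: 0.0005
grasp_force: 3.2
```

```bash
python3 - <<'E'
from h import *
state();c=cam("top");side(c,True)
E
```

```text
t 10.47 dock xy [-217.7  -76.9] z 26.0 rpy [179.91   0.33  13.71] F dock [-5.83 -1.71] 3.17
side yaw 1.7 edge y at -194.0 -108.0 [73.8 76.3] n 19 -> centre y 0.1
```

Call:
drive_tool([
  {"x": -33,"y": 0,"z": 0,"rx": 0,"ry": 0,"rz": 0,"fingers": 1},
  {"x": -35,"y": -50,"z": 0,"rx": 0,"ry": 0,"rz": 0,"fingers": 1},
  {"x": -35,"y": -100,"z": 0,"rx": 0,"ry": 0,"rz": 0,"fingers": 1},
  {"x": -35,"y": -154,"z": 0,"rx": 0,"ry": 0,"rz": 0,"fingers": 1},
  {"x": -20,"y": -154,"z": 0,"rx": 0,"ry": 0,"rz": 0,"fingers": 1},
  {"x": -13,"y": -154,"z": 0,"rx": 0,"ry": 0,"rz": 0,"fingers": 1},
  {"x": -9,"y": -154,"z": 0,"rx": 0,"ry": 0,"rz": 0,"fingers": 1},
  {"x": -6,"y": -154,"z": 0,"rx": 0,"ry": 0,"rz": 0,"fingers": 1},
  {"x": -3,"y": -154,"z": 0,"rx": 0,"ry": 0,"rz": 0,"fingers": 1},
  {"x": 0,"y": -154,"z": 0,"rx": 0,"ry": 0,"rz": 0,"fingers": 1},
  {"x": 3,"y": -154,"z": 0,"rx": 0,"ry": 0,"rz": 0,"fingers": 1},
  {"x": 6,"y": -154,"z": 0,"rx": 0,"ry": 0,"rz": 0,"fingers": 1},
  {"x": 9,"y": -154,"z": 0,"rx": 0,"ry": 0,"rz": 0,"fingers": 1},
  {"x": 10,"y": -154,"z": 0,"rx": 0,"ry": 0,"rz": 0,"fingers": 1},
])

```text
time_s: 12.28
tool_pos: [0.5196, 0.0894, 0.0257]
tool_rot: [-180.0, 0.3, 13.7]
force: [-7.0, -0.3, 3.8]
grip_width: 0.0001
grasp_force: 3.5
```

```bash
python3 - <<'E'
from h import *
state();c=cam("top");side(c,False)
E
```

```text
t 12.28 dock xy [-207.6   78.6] z 25.7 rpy [-179.96    0.35   13.7 ] F dock [-6.91  1.34] 3.79
side yaw -1.9 edge y at -182.0 -99.0 [-74.2 -77.1] n 19 -> centre y -0.7
```

Call:
drive_tool([
  {"x": -34,"y": 0,"z": 0,"rx": 0,"ry": 0,"rz": 0,"fingers": 1},
  {"x": -36,"y": 50,"z": 0,"rx": 0,"ry": 0,"rz": 0,"fingers": 1},
  {"x": -36,"y": 100,"z": 0,"rx": 0,"ry": 0,"rz": 0,"fingers": 1},
  {"x": -36,"y": 154,"z": 0,"rx": 0,"ry": 0,"rz": 0,"fingers": 1},
  {"x": -20,"y": 154,"z": 0,"rx": 0,"ry": 0,"rz": 0,"fingers": 1},
  {"x": -14,"y": 154,"z": 0,"rx": 0,"ry": 0,"rz": 0,"fingers": 1},
  {"x": -10,"y": 154,"z": 0,"rx": 0,"ry": 0,"rz": 0,"fingers": 1},
  {"x": -7,"y": 154,"z": 0,"rx": 0,"ry": 0,"rz": 0,"fingers": 1},
  {"x": -4,"y": 154,"z": 0,"rx": 0,"ry": 0,"rz": 0,"fingers": 1},
  {"x": -1,"y": 154,"z": 0,"rx": 0,"ry": 0,"rz": 0,"fingers": 1},
  {"x": 2,"y": 154,"z": 0,"rx": 0,"ry": 0,"rz": 0,"fingers": 1},
  {"x": 4,"y": 154,"z": 0,"rx": 0,"ry": 0,"rz": 0,"fingers": 1},
  {"x": 6,"y": 154,"z": 0,"rx": 0,"ry": 0,"rz": 0,"fingers": 1},
  {"x": 8,"y": 154,"z": 0,"rx": 0,"ry": 0,"rz": 0,"fingers": 1},
])

```text
time_s: 14.08
tool_pos: [0.5643, -0.0595, 0.026]
tool_rot: [179.9, 0.3, 13.7]
force: [-5.8, -2.7, 4.9]
grip_width: 0.0008
grasp_force: 3.2
```

```bash
python3 - <<'E'
from h import *
state();c=cam("top");side(c,True)
E
```

```text
t 14.07 dock xy [-199.7  -76.7] z 26.0 rpy [179.91   0.33  13.73] F dock [-6.31 -1.23] 4.94
side yaw 0.8 edge y at -176.0 -91.0 [74.2 75.4] n 18 -> centre y -0.2
```

Call:
drive_tool([
  {"x": -32,"y": 0,"z": 0,"rx": 0,"ry": 0,"rz": 0,"fingers": 1},
  {"x": -34,"y": -50,"z": 0,"rx": 0,"ry": 0,"rz": 0,"fingers": 1},
  {"x": -34,"y": -100,"z": 0,"rx": 0,"ry": 0,"rz": 0,"fingers": 1},
  {"x": -34,"y": -154,"z": 0,"rx": 0,"ry": 0,"rz": 0,"fingers": 1},
  {"x": -20,"y": -154,"z": 0,"rx": 0,"ry": 0,"rz": 0,"fingers": 1},
  {"x": -12,"y": -154,"z": 0,"rx": 0,"ry": 0,"rz": 0,"fingers": 1},
  {"x": -8,"y": -154,"z": 0,"rx": 0,"ry": 0,"rz": 0,"fingers": 1},
  {"x": -5,"y": -154,"z": 0,"rx": 0,"ry": 0,"rz": 0,"fingers": 1},
  {"x": -2,"y": -154,"z": 0,"rx": 0,"ry": 0,"rz": 0,"fingers": 1},
  {"x": 1,"y": -154,"z": 0,"rx": 0,"ry": 0,"rz": 0,"fingers": 1},
  {"x": 3,"y": -154,"z": 0,"rx": 0,"ry": 0,"rz": 0,"fingers": 1},
  {"x": 5,"y": -154,"z": 0,"rx": 0,"ry": 0,"rz": 0,"fingers": 1},
  {"x": 6,"y": -154,"z": 0,"rx": 0,"ry": 0,"rz": 0,"fingers": 1},
])

```text
time_s: 15.75
tool_pos: [0.5332, 0.0924, 0.0257]
tool_rot: [-180.0, 0.4, 13.7]
force: [-8.0, 0.4, 3.8]
grip_width: 0.0008
grasp_force: 3.4
```

```bash
python3 - <<'E'
from h import *
state();c=cam("top");side(c,False)
E
```

```text
t 15.75 dock xy [-193.7   78.2] z 25.7 rpy [-179.96    0.36   13.67] F dock [-7.67  2.29] 3.82
side yaw -1.2 edge y at -166.0 -84.0 [-74.9 -76.6] n 18 -> centre y -0.7
```

Call:
drive_tool([
  {"x": -32,"y": 0,"z": 0,"rx": 0,"ry": 0,"rz": 0,"fingers": 1},
  {"x": -34,"y": 50,"z": 0,"rx": 0,"ry": 0,"rz": 0,"fingers": 1},
  {"x": -34,"y": 100,"z": 0,"rx": 0,"ry": 0,"rz": 0,"fingers": 1},
  {"x": -34,"y": 154,"z": 0,"rx": 0,"ry": 0,"rz": 0,"fingers": 1},
  {"x": -18,"y": 154,"z": 0,"rx": 0,"ry": 0,"rz": 0,"fingers": 1},
  {"x": -12,"y": 154,"z": 0,"rx": 0,"ry": 0,"rz": 0,"fingers": 1},
  {"x": -8,"y": 154,"z": 0,"rx": 0,"ry": 0,"rz": 0,"fingers": 1},
  {"x": -5,"y": 154,"z": 0,"rx": 0,"ry": 0,"rz": 0,"fingers": 1},
  {"x": -2,"y": 154,"z": 0,"rx": 0,"ry": 0,"rz": 0,"fingers": 1},
  {"x": 1,"y": 154,"z": 0,"rx": 0,"ry": 0,"rz": 0,"fingers": 1},
  {"x": 3,"y": 154,"z": 0,"rx": 0,"ry": 0,"rz": 0,"fingers": 1},
  {"x": 5,"y": 154,"z": 0,"rx": 0,"ry": 0,"rz": 0,"fingers": 1},
])

```text
time_s: 17.3
tool_pos: [0.5749, -0.0566, 0.0261]
tool_rot: [179.9, 0.3, 13.7]
force: [-8.1, -3.3, 5.0]
grip_width: 0.0006
grasp_force: 4.0
```

```bash
python3 - <<'E'
from h import *
state();c=cam("top");side(c,True)
E
```

```text
t 17.3 dock xy [-188.7  -76.4] z 26.1 rpy [179.93   0.35  13.75] F dock [-8.63 -1.33] 5.05
side yaw 1.9 edge y at -164.0 -79.0 [72.2 74.9] n 19 -> centre y -1.4
```

Call:
drive_tool([
  {"x": -32,"y": 0,"z": 0,"rx": 0,"ry": 0,"rz": 0,"fingers": 1},
  {"x": -34,"y": -50,"z": 0,"rx": 0,"ry": 0,"rz": 0,"fingers": 1},
  {"x": -34,"y": -100,"z": 0,"rx": 0,"ry": 0,"rz": 0,"fingers": 1},
  {"x": -34,"y": -154,"z": 0,"rx": 0,"ry": 0,"rz": 0,"fingers": 1},
  {"x": -20,"y": -154,"z": 0,"rx": 0,"ry": 0,"rz": 0,"fingers": 1},
  {"x": -12,"y": -154,"z": 0,"rx": 0,"ry": 0,"rz": 0,"fingers": 1},
  {"x": -8,"y": -154,"z": 0,"rx": 0,"ry": 0,"rz": 0,"fingers": 1},
  {"x": -5,"y": -154,"z": 0,"rx": 0,"ry": 0,"rz": 0,"fingers": 1},
  {"x": -2,"y": -154,"z": 0,"rx": 0,"ry": 0,"rz": 0,"fingers": 1},
  {"x": 1,"y": -154,"z": 0,"rx": 0,"ry": 0,"rz": 0,"fingers": 1},
  {"x": 4,"y": -154,"z": 0,"rx": 0,"ry": 0,"rz": 0,"fingers": 1},
  {"x": 6,"y": -154,"z": 0,"rx": 0,"ry": 0,"rz": 0,"fingers": 1},
])

```text
time_s: 18.85
tool_pos: [0.5439, 0.0952, 0.0258]
tool_rot: [-180.0, 0.4, 13.7]
force: [-7.5, -0.4, 5.0]
grip_width: 0.0002
grasp_force: 3.4
```

```bash
python3 - <<'E'
from h import *
state();c=cam("top");side(c,False)
E
```

```text
t 18.85 dock xy [-182.7   78.3] z 25.8 rpy [-179.97    0.35   13.69] F dock [-7.4   1.44] 5.04
side yaw -1.7 edge y at -156.0 -73.0 [-75.4 -77.9] n 19 -> centre y -1.7
```

Call:
drive_tool([
  {"x": -32,"y": 0,"z": 0,"rx": 0,"ry": 0,"rz": 0,"fingers": 1},
  {"x": -34,"y": 50,"z": 0,"rx": 0,"ry": 0,"rz": 0,"fingers": 1},
  {"x": -34,"y": 100,"z": 0,"rx": 0,"ry": 0,"rz": 0,"fingers": 1},
  {"x": -34,"y": 154,"z": 0,"rx": 0,"ry": 0,"rz": 0,"fingers": 1},
  {"x": -18,"y": 154,"z": 0,"rx": 0,"ry": 0,"rz": 0,"fingers": 1},
  {"x": -12,"y": 154,"z": 0,"rx": 0,"ry": 0,"rz": 0,"fingers": 1},
  {"x": -8,"y": 154,"z": 0,"rx": 0,"ry": 0,"rz": 0,"fingers": 1},
  {"x": -5,"y": 154,"z": 0,"rx": 0,"ry": 0,"rz": 0,"fingers": 1},
  {"x": -2,"y": 154,"z": 0,"rx": 0,"ry": 0,"rz": 0,"fingers": 1},
  {"x": 1,"y": 154,"z": 0,"rx": 0,"ry": 0,"rz": 0,"fingers": 1},
  {"x": 3,"y": 154,"z": 0,"rx": 0,"ry": 0,"rz": 0,"fingers": 1},
  {"x": 5,"y": 154,"z": 0,"rx": 0,"ry": 0,"rz": 0,"fingers": 1},
])

```text
time_s: 20.4
tool_pos: [0.5856, -0.0538, 0.0261]
tool_rot: [179.9, 0.3, 13.8]
force: [-6.0, -3.9, 3.6]
grip_width: 0.0007
grasp_force: 3.3
```

```bash
python3 - <<'E'
from h import *
state();c=cam("top");side(c,True)
E
```

```text
t 20.4 dock xy [-177.6  -76.2] z 26.1 rpy [179.93   0.33  13.76] F dock [-6.79 -2.38] 3.58
side yaw 1.0 edge y at -152.0 -68.0 [71.8 73.4] n 18 -> centre y -2.4
```

Call:
drive_tool([
  {"x": -32,"y": 0,"z": 0,"rx": 0,"ry": 0,"rz": 0,"fingers": 1},
  {"x": -34,"y": -50,"z": 0,"rx": 0,"ry": 0,"rz": 0,"fingers": 1},
  {"x": -34,"y": -100,"z": 0,"rx": 0,"ry": 0,"rz": 0,"fingers": 1},
  {"x": -34,"y": -154,"z": 0,"rx": 0,"ry": 0,"rz": 0,"fingers": 1},
  {"x": -20,"y": -154,"z": 0,"rx": 0,"ry": 0,"rz": 0,"fingers": 1},
  {"x": -12,"y": -154,"z": 0,"rx": 0,"ry": 0,"rz": 0,"fingers": 1},
  {"x": -8,"y": -154,"z": 0,"rx": 0,"ry": 0,"rz": 0,"fingers": 1},
  {"x": -5,"y": -154,"z": 0,"rx": 0,"ry": 0,"rz": 0,"fingers": 1},
  {"x": -2,"y": -154,"z": 0,"rx": 0,"ry": 0,"rz": 0,"fingers": 1},
  {"x": 1,"y": -154,"z": 0,"rx": 0,"ry": 0,"rz": 0,"fingers": 1},
  {"x": 4,"y": -154,"z": 0,"rx": 0,"ry": 0,"rz": 0,"fingers": 1},
  {"x": 6,"y": -154,"z": 0,"rx": 0,"ry": 0,"rz": 0,"fingers": 1},
])

```text
time_s: 21.95
tool_pos: [0.5547, 0.0979, 0.0258]
tool_rot: [-180.0, 0.3, 13.7]
force: [-7.3, 0.8, 4.9]
grip_width: 0.0004
grasp_force: 3.4
```

```bash
python3 - <<'E'
from h import *
state();c=cam("top");side(c,False)
E
```

```text
t 21.95 dock xy [-171.6   78.4] z 25.8 rpy [-179.97    0.34   13.7 ] F dock [-6.89  2.51] 4.93
side yaw -1.7 edge y at -145.0 -62.0 [-75.8 -78.3] n 18 -> centre y -2.0
```

Call:
drive_tool([
  {"x": -32,"y": 0,"z": 0,"rx": 0,"ry": 0,"rz": 0,"fingers": 1},
  {"x": -34,"y": 50,"z": 0,"rx": 0,"ry": 0,"rz": 0,"fingers": 1},
  {"x": -34,"y": 100,"z": 0,"rx": 0,"ry": 0,"rz": 0,"fingers": 1},
  {"x": -34,"y": 155,"z": 0,"rx": 0,"ry": 0,"rz": 0,"fingers": 1},
  {"x": -18,"y": 155,"z": 0,"rx": 0,"ry": 0,"rz": 0,"fingers": 1},
  {"x": -12,"y": 155,"z": 0,"rx": 0,"ry": 0,"rz": 0,"fingers": 1},
  {"x": -8,"y": 155,"z": 0,"rx": 0,"ry": 0,"rz": 0,"fingers": 1},
  {"x": -5,"y": 155,"z": 0,"rx": 0,"ry": 0,"rz": 0,"fingers": 1},
  {"x": -2,"y": 154,"z": 0,"rx": 0,"ry": 0,"rz": 0,"fingers": 1},
  {"x": 1,"y": 154,"z": 0,"rx": 0,"ry": 0,"rz": 0,"fingers": 1},
  {"x": 3,"y": 153,"z": 0,"rx": 0,"ry": 0,"rz": 0,"fingers": 1},
  {"x": 5,"y": 153,"z": 0,"rx": 0,"ry": 0,"rz": 0,"fingers": 1},
])

```text
time_s: 23.5
tool_pos: [0.5961, -0.0509, 0.026]
tool_rot: [179.9, 0.3, 13.7]
force: [-6.1, -3.3, 2.9]
grip_width: -0.0
grasp_force: 3.2
```

```bash
python3 - <<'E'
from h import *
state();c=cam("top");side(c,True)
E
```

```text
t 23.5 dock xy [-166.7  -75.9] z 26.0 rpy [179.89   0.34  13.73] F dock [-6.66 -1.72] 2.89
side yaw 0.8 edge y at -141.0 -56.0 [72.5 73.7] n 18 -> centre y -1.9
```

Call:
drive_tool([
  {"x": -32,"y": 0,"z": 0,"rx": 0,"ry": 0,"rz": 0,"fingers": 1},
  {"x": -34,"y": -50,"z": 0,"rx": 0,"ry": 0,"rz": 0,"fingers": 1},
  {"x": -34,"y": -100,"z": 0,"rx": 0,"ry": 0,"rz": 0,"fingers": 1},
  {"x": -34,"y": -153,"z": 0,"rx": 0,"ry": 0,"rz": 0,"fingers": 1},
  {"x": -20,"y": -153,"z": 0,"rx": 0,"ry": 0,"rz": 0,"fingers": 1},
  {"x": -12,"y": -153,"z": 0,"rx": 0,"ry": 0,"rz": 0,"fingers": 1},
  {"x": -8,"y": -153,"z": 0,"rx": 0,"ry": 0,"rz": 0,"fingers": 1},
  {"x": -5,"y": -153,"z": 0,"rx": 0,"ry": 0,"rz": 0,"fingers": 1},
  {"x": -2,"y": -153,"z": 0,"rx": 0,"ry": 0,"rz": 0,"fingers": 1},
  {"x": 1,"y": -153,"z": 0,"rx": 0,"ry": 0,"rz": 0,"fingers": 1},
  {"x": 4,"y": -153,"z": 0,"rx": 0,"ry": 0,"rz": 0,"fingers": 1},
  {"x": 6,"y": -153,"z": 0,"rx": 0,"ry": 0,"rz": 0,"fingers": 1},
])

```text
time_s: 25.05
tool_pos: [0.5654, 0.1006, 0.0259]
tool_rot: [-180.0, 0.3, 13.7]
force: [-6.8, -0.5, 4.0]
grip_width: 0.0005
grasp_force: 3.4
```

```bash
python3 - <<'E'
from h import *
state();c=cam("top");side(c,False)
E
```

```text
t 25.05 dock xy [-160.6   78.5] z 25.9 rpy [-179.97    0.34   13.71] F dock [-6.72  1.13] 3.99
side yaw -1.5 edge y at -134.0 -51.0 [-75.3 -77.4] n 18 -> centre y -1.4
```

Call:
drive_tool([
  {"x": -32,"y": 0,"z": 0,"rx": 0,"ry": 0,"rz": 0,"fingers": 1},
  {"x": -34,"y": 50,"z": 0,"rx": 0,"ry": 0,"rz": 0,"fingers": 1},
  {"x": -34,"y": 100,"z": 0,"rx": 0,"ry": 0,"rz": 0,"fingers": 1},
  {"x": -34,"y": 155,"z": 0,"rx": 0,"ry": 0,"rz": 0,"fingers": 1},
  {"x": -18,"y": 155,"z": 0,"rx": 0,"ry": 0,"rz": 0,"fingers": 1},
  {"x": -12,"y": 155,"z": 0,"rx": 0,"ry": 0,"rz": 0,"fingers": 1},
  {"x": -8,"y": 155,"z": 0,"rx": 0,"ry": 0,"rz": 0,"fingers": 1},
  {"x": -5,"y": 155,"z": 0,"rx": 0,"ry": 0,"rz": 0,"fingers": 1},
  {"x": -2,"y": 154,"z": 0,"rx": 0,"ry": 0,"rz": 0,"fingers": 1},
  {"x": 1,"y": 154,"z": 0,"rx": 0,"ry": 0,"rz": 0,"fingers": 1},
  {"x": 3,"y": 153,"z": 0,"rx": 0,"ry": 0,"rz": 0,"fingers": 1},
  {"x": 5,"y": 153,"z": 0,"rx": 0,"ry": 0,"rz": 0,"fingers": 1},
])

```text
time_s: 26.6
tool_pos: [0.6063, -0.0487, 0.0259]
tool_rot: [179.9, 0.4, 13.7]
force: [-7.6, -5.3, 5.0]
grip_width: 0.0005
grasp_force: 4.5
```

```bash
python3 - <<'E'
from h import *
state();c=cam("top");side(c,True)
E
```

```text
t 26.6 dock xy [-156.3  -76.3] z 25.9 rpy [179.87   0.41  13.72] F dock [-8.7  -3.37] 5.01
side yaw 0.1 edge y at -130.0 -46.0 [73.7 73.7] n 18 -> centre y -1.3
```

Call:
drive_tool([
  {"x": -32,"y": 0,"z": 0,"rx": 0,"ry": 0,"rz": 0,"fingers": 1},
  {"x": -34,"y": -50,"z": 0,"rx": 0,"ry": 0,"rz": 0,"fingers": 1},
  {"x": -34,"y": -100,"z": 0,"rx": 0,"ry": 0,"rz": 0,"fingers": 1},
  {"x": -34,"y": -153,"z": 0,"rx": 0,"ry": 0,"rz": 0,"fingers": 1},
  {"x": -20,"y": -153,"z": 0,"rx": 0,"ry": 0,"rz": 0,"fingers": 1},
  {"x": -12,"y": -153,"z": 0,"rx": 0,"ry": 0,"rz": 0,"fingers": 1},
  {"x": -8,"y": -153,"z": 0,"rx": 0,"ry": 0,"rz": 0,"fingers": 1},
  {"x": -5,"y": -153,"z": 0,"rx": 0,"ry": 0,"rz": 0,"fingers": 1},
  {"x": -2,"y": -153,"z": 0,"rx": 0,"ry": 0,"rz": 0,"fingers": 1},
  {"x": 1,"y": -153,"z": 0,"rx": 0,"ry": 0,"rz": 0,"fingers": 1},
  {"x": 4,"y": -153,"z": 0,"rx": 0,"ry": 0,"rz": 0,"fingers": 1},
  {"x": 5,"y": -153,"z": 0,"rx": 0,"ry": 0,"rz": 0,"fingers": 1},
])

```text
time_s: 28.15
tool_pos: [0.5752, 0.1029, 0.0259]
tool_rot: [-180.0, 0.3, 13.7]
force: [-6.3, -0.8, 5.1]
grip_width: 0.0002
grasp_force: 3.4
```

```bash
python3 - <<'E'
from h import *
state();c=cam("top");side(c,False)
E
```

```text
t 28.15 dock xy [-150.5   78.4] z 25.9 rpy [-179.98    0.33   13.71] F dock [-6.27  0.75] 5.14
side yaw -1.7 edge y at -124.0 -41.0 [-74.6 -77. ] n 19 -> centre y -0.9
```

Call:
drive_tool([
  {"x": -32,"y": 0,"z": 0,"rx": 0,"ry": 0,"rz": 0,"fingers": 1},
  {"x": -34,"y": 50,"z": 0,"rx": 0,"ry": 0,"rz": 0,"fingers": 1},
  {"x": -34,"y": 100,"z": 0,"rx": 0,"ry": 0,"rz": 0,"fingers": 1},
  {"x": -34,"y": 154,"z": 0,"rx": 0,"ry": 0,"rz": 0,"fingers": 1},
  {"x": -18,"y": 154,"z": 0,"rx": 0,"ry": 0,"rz": 0,"fingers": 1},
  {"x": -12,"y": 154,"z": 0,"rx": 0,"ry": 0,"rz": 0,"fingers": 1},
  {"x": -8,"y": 154,"z": 0,"rx": 0,"ry": 0,"rz": 0,"fingers": 1},
  {"x": -5,"y": 154,"z": 0,"rx": 0,"ry": 0,"rz": 0,"fingers": 1},
  {"x": -2,"y": 154,"z": 0,"rx": 0,"ry": 0,"rz": 0,"fingers": 1},
  {"x": 1,"y": 154,"z": 0,"rx": 0,"ry": 0,"rz": 0,"fingers": 1},
  {"x": 3,"y": 154,"z": 0,"rx": 0,"ry": 0,"rz": 0,"fingers": 1},
  {"x": 5,"y": 154,"z": 0,"rx": 0,"ry": 0,"rz": 0,"fingers": 1},
])

```text
time_s: 29.7
tool_pos: [0.6163, -0.0468, 0.0261]
tool_rot: [179.9, 0.4, 13.7]
force: [-8.5, -3.9, 5.9]
grip_width: 0.0009
grasp_force: 4.4
```

```bash
python3 - <<'E'
from h import *
state();c=cam("top");side(c,True)
E
```

```text
t 29.7 dock xy [-146.1  -76.8] z 26.1 rpy [179.9    0.4   13.74] F dock [-9.21 -1.8 ] 5.93
side yaw 0.7 edge y at -121.0 -36.0 [72.9 74. ] n 19 -> centre y -1.6
```

Call:
drive_tool([
  {"x": -32,"y": 0,"z": 0,"rx": 0,"ry": 0,"rz": 0,"fingers": 1},
  {"x": -34,"y": -50,"z": 0,"rx": 0,"ry": 0,"rz": 0,"fingers": 1},
  {"x": -34,"y": -100,"z": 0,"rx": 0,"ry": 0,"rz": 0,"fingers": 1},
  {"x": -34,"y": -154,"z": 0,"rx": 0,"ry": 0,"rz": 0,"fingers": 1},
  {"x": -20,"y": -154,"z": 0,"rx": 0,"ry": 0,"rz": 0,"fingers": 1},
  {"x": -12,"y": -154,"z": 0,"rx": 0,"ry": 0,"rz": 0,"fingers": 1},
  {"x": -8,"y": -154,"z": 0,"rx": 0,"ry": 0,"rz": 0,"fingers": 1},
  {"x": -5,"y": -154,"z": 0,"rx": 0,"ry": 0,"rz": 0,"fingers": 1},
  {"x": -2,"y": -154,"z": 0,"rx": 0,"ry": 0,"rz": 0,"fingers": 1},
  {"x": 1,"y": -154,"z": 0,"rx": 0,"ry": 0,"rz": 0,"fingers": 1},
  {"x": 3,"y": -154,"z": 0,"rx": 0,"ry": 0,"rz": 0,"fingers": 1},
  {"x": 5,"y": -154,"z": 0,"rx": 0,"ry": 0,"rz": 0,"fingers": 1},
])

```text
time_s: 31.25
tool_pos: [0.5848, 0.1051, 0.0259]
tool_rot: [-180.0, 0.3, 13.7]
force: [-7.2, -0.1, 4.8]
grip_width: 0.0002
grasp_force: 3.4
```

```bash
python3 - <<'E'
from h import *
state();c=cam("top");side(c,False)
E
```

```text
t 31.25 dock xy [-140.6   78.3] z 25.9 rpy [-179.98    0.35   13.7 ] F dock [-7.01  1.57] 4.77
side yaw -0.9 edge y at -113.0 -30.0 [-75.5 -76.8] n 17 -> centre y -1.2
```

Call:
drive_tool([
  {"x": -32,"y": 0,"z": 0,"rx": 0,"ry": 0,"rz": 0,"fingers": 1},
  {"x": -34,"y": 50,"z": 0,"rx": 0,"ry": 0,"rz": 0,"fingers": 1},
  {"x": -34,"y": 100,"z": 0,"rx": 0,"ry": 0,"rz": 0,"fingers": 1},
  {"x": -34,"y": 154,"z": 0,"rx": 0,"ry": 0,"rz": 0,"fingers": 1},
  {"x": -18,"y": 154,"z": 0,"rx": 0,"ry": 0,"rz": 0,"fingers": 1},
  {"x": -12,"y": 154,"z": 0,"rx": 0,"ry": 0,"rz": 0,"fingers": 1},
  {"x": -8,"y": 154,"z": 0,"rx": 0,"ry": 0,"rz": 0,"fingers": 1},
  {"x": -5,"y": 154,"z": 0,"rx": 0,"ry": 0,"rz": 0,"fingers": 1},
  {"x": -2,"y": 154,"z": 0,"rx": 0,"ry": 0,"rz": 0,"fingers": 1},
  {"x": 1,"y": 154,"z": 0,"rx": 0,"ry": 0,"rz": 0,"fingers": 1},
  {"x": 3,"y": 154,"z": 0,"rx": 0,"ry": 0,"rz": 0,"fingers": 1},
  {"x": 5,"y": 154,"z": 0,"rx": 0,"ry": 0,"rz": 0,"fingers": 1},
])

```text
time_s: 32.8
tool_pos: [0.6265, -0.0442, 0.0261]
tool_rot: [179.9, 0.3, 13.7]
force: [-6.5, -2.0, 5.5]
grip_width: 0.0006
grasp_force: 3.4
```

```bash
python3 - <<'E'
from h import *
state();c=cam("top");side(c,True)
E
```

```text
t 32.8 dock xy [-135.6  -76.6] z 26.1 rpy [179.91   0.33  13.74] F dock [-6.77 -0.4 ] 5.46
side yaw 1.4 edge y at -111.0 -25.0 [72.4 74.5] n 17 -> centre y -1.5
```

Call:
drive_tool([
  {"x": -32,"y": 0,"z": 0,"rx": 0,"ry": 0,"rz": 0,"fingers": 1},
  {"x": -34,"y": -50,"z": 0,"rx": 0,"ry": 0,"rz": 0,"fingers": 1},
  {"x": -34,"y": -100,"z": 0,"rx": 0,"ry": 0,"rz": 0,"fingers": 1},
  {"x": -34,"y": -154,"z": 0,"rx": 0,"ry": 0,"rz": 0,"fingers": 1},
  {"x": -20,"y": -154,"z": 0,"rx": 0,"ry": 0,"rz": 0,"fingers": 1},
  {"x": -12,"y": -154,"z": 0,"rx": 0,"ry": 0,"rz": 0,"fingers": 1},
  {"x": -8,"y": -154,"z": 0,"rx": 0,"ry": 0,"rz": 0,"fingers": 1},
  {"x": -5,"y": -154,"z": 0,"rx": 0,"ry": 0,"rz": 0,"fingers": 1},
  {"x": -3,"y": -154,"z": 0,"rx": 0,"ry": 0,"rz": 0,"fingers": 1},
  {"x": -1,"y": -154,"z": 0,"rx": 0,"ry": 0,"rz": 0,"fingers": 1},
  {"x": 1,"y": -154,"z": 0,"rx": 0,"ry": 0,"rz": 0,"fingers": 1},
  {"x": 3,"y": -154,"z": 0,"rx": 0,"ry": 0,"rz": 0,"fingers": 1},
])

```text
time_s: 34.35
tool_pos: [0.5925, 0.107, 0.0259]
tool_rot: [-180.0, 0.4, 13.7]
force: [-8.2, -0.3, 5.2]
grip_width: 0.0006
grasp_force: 3.8
```

```bash
python3 - <<'E'
from h import *
state();c=cam("top");side(c,False)
E
```

```text
t 34.35 dock xy [-132.7   78.3] z 25.9 rpy [-179.99    0.36   13.7 ] F dock [-8.05  1.62] 5.16
side yaw -1.1 edge y at -104.0 -22.0 [-75.  -76.5] n 19 -> centre y -0.7
```

Call:
drive_tool([
  {"x": -32,"y": 0,"z": 0,"rx": 0,"ry": 0,"rz": 0,"fingers": 1},
  {"x": -34,"y": 50,"z": 0,"rx": 0,"ry": 0,"rz": 0,"fingers": 1},
  {"x": -34,"y": 100,"z": 0,"rx": 0,"ry": 0,"rz": 0,"fingers": 1},
  {"x": -34,"y": 154,"z": 0,"rx": 0,"ry": 0,"rz": 0,"fingers": 1},
  {"x": -18,"y": 154,"z": 0,"rx": 0,"ry": 0,"rz": 0,"fingers": 1},
  {"x": -11,"y": 154,"z": 0,"rx": 0,"ry": 0,"rz": 0,"fingers": 1},
  {"x": -7,"y": 154,"z": 0,"rx": 0,"ry": 0,"rz": 0,"fingers": 1},
  {"x": -4,"y": 154,"z": 0,"rx": 0,"ry": 0,"rz": 0,"fingers": 1},
  {"x": -2,"y": 154,"z": 0,"rx": 0,"ry": 0,"rz": 0,"fingers": 1},
  {"x": 0,"y": 154,"z": 0,"rx": 0,"ry": 0,"rz": 0,"fingers": 1},
  {"x": 2,"y": 154,"z": 0,"rx": 0,"ry": 0,"rz": 0,"fingers": 1},
  {"x": 4,"y": 154,"z": 0,"rx": 0,"ry": 0,"rz": 0,"fingers": 1},
])

```text
time_s: 35.9
tool_pos: [0.633, -0.0425, 0.0261]
tool_rot: [179.9, 0.4, 13.7]
force: [-7.1, -3.2, 4.0]
grip_width: 0.0006
grasp_force: 4.0
```

```bash
python3 - <<'E'
from h import *
state();c=cam("top");side(c,True)
E
```

```text
t 35.9 dock xy [-128.9  -76.6] z 26.1 rpy [179.92   0.37  13.74] F dock [-7.7  -1.43] 4.0
side yaw 0.9 edge y at -104.0 -19.0 [72.5 73.8] n 18 -> centre y -1.9
```

Call:
drive_tool([
  {"x": -32,"y": 0,"z": 0,"rx": 0,"ry": 0,"rz": 0,"fingers": 1},
  {"x": -34,"y": -50,"z": 0,"rx": 0,"ry": 0,"rz": 0,"fingers": 1},
  {"x": -34,"y": -100,"z": 0,"rx": 0,"ry": 0,"rz": 0,"fingers": 1},
  {"x": -34,"y": -154,"z": 0,"rx": 0,"ry": 0,"rz": 0,"fingers": 1},
  {"x": -20,"y": -154,"z": 0,"rx": 0,"ry": 0,"rz": 0,"fingers": 1},
  {"x": -11,"y": -154,"z": 0,"rx": 0,"ry": 0,"rz": 0,"fingers": 1},
  {"x": -7,"y": -154,"z": 0,"rx": 0,"ry": 0,"rz": 0,"fingers": 1},
  {"x": -4,"y": -154,"z": 0,"rx": 0,"ry": 0,"rz": 0,"fingers": 1},
  {"x": -2,"y": -154,"z": 0,"rx": 0,"ry": 0,"rz": 0,"fingers": 1},
  {"x": 0,"y": -154,"z": 0,"rx": 0,"ry": 0,"rz": 0,"fingers": 1},
  {"x": 2,"y": -154,"z": 0,"rx": 0,"ry": 0,"rz": 0,"fingers": 1},
  {"x": 3,"y": -154,"z": 0,"rx": 0,"ry": 0,"rz": 0,"fingers": 1},
])

```text
time_s: 37.45
tool_pos: [0.5988, 0.1083, 0.0258]
tool_rot: [-180.0, 0.4, 13.7]
force: [-9.3, -0.6, 5.2]
grip_width: 0.0002
grasp_force: 4.4
```

```bash
python3 - <<'E'
from h import *
state();c=cam("top");side(c,False)
E
```

```text
t 37.45 dock xy [-126.3   78.1] z 25.8 rpy [-179.99    0.43   13.68] F dock [-9.13  1.65] 5.19
side yaw -0.3 edge y at -97.0 -15.0 [-75.4 -75.8] n 18 -> centre y -0.6
```

Call:
drive_tool([
  {"x": -32,"y": 0,"z": 0,"rx": 0,"ry": 0,"rz": 0,"fingers": 1},
  {"x": -34,"y": 50,"z": 0,"rx": 0,"ry": 0,"rz": 0,"fingers": 1},
  {"x": -34,"y": 100,"z": 0,"rx": 0,"ry": 0,"rz": 0,"fingers": 1},
  {"x": -34,"y": 154,"z": 0,"rx": 0,"ry": 0,"rz": 0,"fingers": 1},
  {"x": -18,"y": 154,"z": 0,"rx": 0,"ry": 0,"rz": 0,"fingers": 1},
  {"x": -11,"y": 154,"z": 0,"rx": 0,"ry": 0,"rz": 0,"fingers": 1},
  {"x": -7,"y": 154,"z": 0,"rx": 0,"ry": 0,"rz": 0,"fingers": 1},
  {"x": -4,"y": 154,"z": 0,"rx": 0,"ry": 0,"rz": 0,"fingers": 1},
  {"x": -2,"y": 154,"z": 0,"rx": 0,"ry": 0,"rz": 0,"fingers": 1},
  {"x": 0,"y": 154,"z": 0,"rx": 0,"ry": 0,"rz": 0,"fingers": 1},
  {"x": 2,"y": 154,"z": 0,"rx": 0,"ry": 0,"rz": 0,"fingers": 1},
  {"x": 2,"y": 154,"z": 0,"rx": 0,"ry": 0,"rz": 0,"fingers": 1},
])

```text
time_s: 39.0
tool_pos: [0.6377, -0.041, 0.0261]
tool_rot: [179.9, 0.4, 13.8]
force: [-7.6, -2.6, 4.2]
grip_width: 0.0004
grasp_force: 3.8
```

```bash
python3 - <<'E'
from h import *
state();c=cam("top");side(c,True)
E
```

```text
t 39.0 dock xy [-123.9  -76.3] z 26.1 rpy [179.93   0.38  13.75] F dock [-7.96 -0.71] 4.24
side yaw 0.0 edge y at -99.0 -13.0 [72.6 72.7] n 19 -> centre y -2.4
```

Call:
drive_tool([
  {"x": -32,"y": 0,"z": 0,"rx": 0,"ry": 0,"rz": 0,"fingers": 1},
  {"x": -34,"y": -50,"z": 0,"rx": 0,"ry": 0,"rz": 0,"fingers": 1},
  {"x": -34,"y": -100,"z": 0,"rx": 0,"ry": 0,"rz": 0,"fingers": 1},
  {"x": -34,"y": -154,"z": 0,"rx": 0,"ry": 0,"rz": 0,"fingers": 1},
  {"x": -20,"y": -154,"z": 0,"rx": 0,"ry": 0,"rz": 0,"fingers": 1},
  {"x": -11,"y": -154,"z": 0,"rx": 0,"ry": 0,"rz": 0,"fingers": 1},
  {"x": -7,"y": -154,"z": 0,"rx": 0,"ry": 0,"rz": 0,"fingers": 1},
  {"x": -4,"y": -154,"z": 0,"rx": 0,"ry": 0,"rz": 0,"fingers": 1},
  {"x": -2,"y": -154,"z": 0,"rx": 0,"ry": 0,"rz": 0,"fingers": 1},
  {"x": 0,"y": -154,"z": 0,"rx": 0,"ry": 0,"rz": 0,"fingers": 1},
  {"x": 1,"y": -154,"z": 0,"rx": 0,"ry": 0,"rz": 0,"fingers": 1},
  {"x": 2,"y": -154,"z": 0,"rx": 0,"ry": 0,"rz": 0,"fingers": 1},
])

```text
time_s: 40.55
tool_pos: [0.6005, 0.1076, 0.0257]
tool_rot: [179.9, 0.8, 13.7]
force: [-16.5, -4.5, 12.6]
grip_width: 0.0007
grasp_force: 8.4
```

```bash
python3 - <<'E'
from h import *
state();c=cam("top");side(c,False)
E
```

```text
t 40.55 dock xy [-124.8   77. ] z 25.7 rpy [179.88   0.75  13.67] F dock [-17.13  -0.43] 12.59
side yaw 0.7 edge y at -94.0 -13.0 [-76.3 -75.3] n 18 -> centre y -0.8
```

Call:
drive_tool([
  {"x": -34,"y": 0,"z": 0,"rx": 0,"ry": 0,"rz": 0,"fingers": 1},
  {"x": -36,"y": 50,"z": 0,"rx": 0,"ry": 0,"rz": 0,"fingers": 1},
  {"x": -36,"y": 100,"z": 0,"rx": 0,"ry": 0,"rz": 0,"fingers": 1},
  {"x": -36,"y": 154,"z": 0,"rx": 0,"ry": 0,"rz": 0,"fingers": 1},
  {"x": -18,"y": 154,"z": 0,"rx": 0,"ry": 0,"rz": 0,"fingers": 1},
  {"x": -11,"y": 154,"z": 0,"rx": 0,"ry": 0,"rz": 0,"fingers": 1},
  {"x": -7,"y": 154,"z": 0,"rx": 0,"ry": 0,"rz": 0,"fingers": 1},
  {"x": -4,"y": 154,"z": 0,"rx": 0,"ry": 0,"rz": 0,"fingers": 1},
  {"x": -3,"y": 154,"z": 0,"rx": 0,"ry": 0,"rz": 0,"fingers": 1},
  {"x": -2,"y": 154,"z": 0,"rx": 0,"ry": 0,"rz": 0,"fingers": 1},
  {"x": -1,"y": 154,"z": 0,"rx": 0,"ry": 0,"rz": 0,"fingers": 1},
  {"x": -1,"y": 154,"z": 0,"rx": 0,"ry": 0,"rz": 0,"fingers": 1},
])

```text
time_s: 42.1
tool_pos: [0.6374, -0.0396, 0.0261]
tool_rot: [-180.0, 0.5, 13.8]
force: [-11.8, -0.2, 7.4]
grip_width: 0.0002
grasp_force: 5.3
```

```bash
python3 - <<'E'
from h import *
state();c=look("pics/p3.png");side(c,True)
E
```

```text
t 42.1 dock xy [-123.9  -74.8] z 26.1 rpy [-179.97    0.51   13.79] F dock [-11.54   2.6 ] 7.41
side yaw -0.0 edge y at -98.0 -13.0 [73.  72.9] n 18 -> centre y -2.1
```

View pics/p3.png

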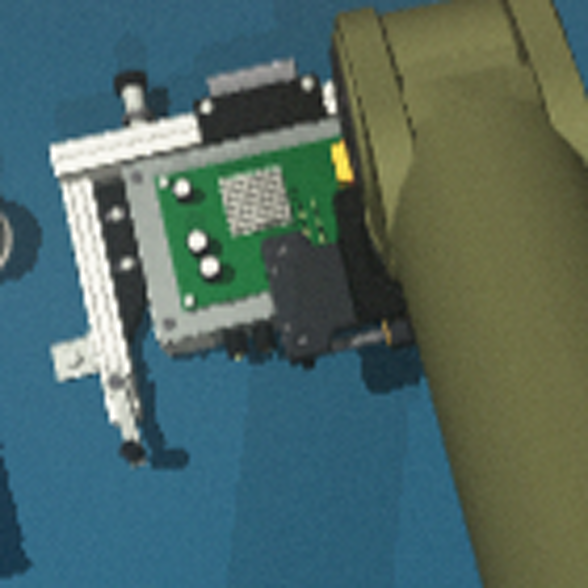

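The picture shows the cassette deep in the dock, square to it, with the rear-left corner at (130,172) against the rear rail. The catch is still open at (130,450). I'll push the right corner a little harder to confirm it's at the stop.

Call:
drive_tool([
  {"x": 1,"y": 0,"z": 0,"rx": 0,"ry": 0,"rz": 0,"fingers": 1},
  {"x": 2,"y": 0,"z": 0,"rx": 0,"ry": 0,"rz": 0,"fingers": 1},
  {"x": 2,"y": 0,"z": 0,"rx": 0,"ry": 0,"rz": 0,"fingers": 1},
])

```text
time_s: 42.52
tool_pos: [0.6374, -0.0397, 0.0259]
tool_rot: [-180.0, 0.8, 13.8]
force: [-15.8, -1.9, 12.1]
grip_width: 0.0002
grasp_force: 7.9
```

```bash
python3 - <<'E'
from h import *
state()
E
```

```text
t 42.52 dock xy [-123.9  -74.8] z 25.9 rpy [-179.97    0.76   13.78] F dock [-15.84   1.9 ] 12.07
```

Call:
drive_tool([
  {"x": -34,"y": 0,"z": 0,"rx": 0,"ry": 0,"rz": 0,"fingers": 1},
  {"x": -36,"y": -50,"z": 0,"rx": 0,"ry": 0,"rz": 0,"fingers": 1},
  {"x": -36,"y": -100,"z": 0,"rx": 0,"ry": 0,"rz": 0,"fingers": 1},
  {"x": -36,"y": -154,"z": 0,"rx": 0,"ry": 0,"rz": 0,"fingers": 1},
  {"x": -20,"y": -154,"z": 0,"rx": 0,"ry": 0,"rz": 0,"fingers": 1},
  {"x": -11,"y": -154,"z": 0,"rx": 0,"ry": 0,"rz": 0,"fingers": 1},
  {"x": -7,"y": -154,"z": 0,"rx": 0,"ry": 0,"rz": 0,"fingers": 1},
  {"x": -5,"y": -154,"z": 0,"rx": 0,"ry": 0,"rz": 0,"fingers": 1},
  {"x": -4,"y": -154,"z": 0,"rx": 0,"ry": 0,"rz": 0,"fingers": 1},
  {"x": -3,"y": -154,"z": 0,"rx": 0,"ry": 0,"rz": 0,"fingers": 1},
  {"x": -2,"y": -154,"z": 0,"rx": 0,"ry": 0,"rz": 0,"fingers": 1},
  {"x": -2,"y": -154,"z": 0,"rx": 0,"ry": 0,"rz": 0,"fingers": 1},
])

```text
time_s: 44.02
tool_pos: [0.6004, 0.1079, 0.0256]
tool_rot: [179.9, 0.6, 13.7]
force: [-12.2, -2.3, 8.7]
grip_width: 0.0005
grasp_force: 6.2
```

```bash
python3 - <<'E'
from h import *
p,o=state();c=cam("top");side(c,False)
s=cam("scene")
X=tri(c,T((133,450)),s,S((240,42)));print("post",X*1000,w2d(X*1000), w2d(ray(c,*T((133,450)),.056)*1000))
E
```

```text
t 44.02 dock xy [-124.8   77.2] z 25.6 rpy [179.92   0.6   13.68] F dock [-12.4    0.66] 8.69
side yaw 0.5 edge y at -94.0 -13.0 [-76.1 -75.4] n 18 -> centre y -0.7
post [537.83207735 141.23822226  62.54677835] [-177.65924382  124.53421087] [-179.19965956  123.51224898]
```

Call:
drive_tool([
  {"x": -35,"y": 0,"z": 0,"rx": 0,"ry": 0,"rz": 0,"fingers": 1},
  {"x": -35,"y": 0,"z": -35,"rx": 0,"ry": 0,"rz": 0,"fingers": 1},
  {"x": -40,"y": 0,"z": -65,"rx": 0,"ry": 0,"rz": 0,"fingers": 1},
  {"x": -60,"y": -45,"z": -65,"rx": 0,"ry": 0,"rz": 0,"fingers": 1},
  {"x": -60,"y": -82,"z": -65,"rx": 0,"ry": 0,"rz": 0,"fingers": 1},
  {"x": -60,"y": -82,"z": -40,"rx": 0,"ry": 0,"rz": 0,"fingers": 1},
  {"x": -60,"y": -82,"z": -17,"rx": 0,"ry": 0,"rz": 0,"fingers": 1},
  {"x": -60,"y": -76,"z": -17,"rx": 0,"ry": 0,"rz": 0,"fingers": 1},
  {"x": -60,"y": -70,"z": -17,"rx": 0,"ry": 0,"rz": 0,"fingers": 1},
  {"x": -59,"y": -65,"z": -17,"rx": 0,"ry": 0,"rz": 0,"fingers": 1},
  {"x": -57,"y": -60,"z": -17,"rx": 0,"ry": 0,"rz": 0,"fingers": 1},
  {"x": -55,"y": -55,"z": -17,"rx": 0,"ry": 0,"rz": 0,"fingers": 1},
])

```text
time_s: 45.62
tool_pos: [0.5387, 0.1504, 0.0439]
tool_rot: [-180.0, -0.0, 13.8]
force: [-1.7, 1.0, 0.2]
grip_width: 0.0004
grasp_force: 0.8
```

```bash
python3 - <<'E'
from h import *
state()
s=cam("scene");cv2.imwrite("pics/s2.png",cv2.resize(s["image"][120:260,215:355,::-1],None,fx=4,fy=4,interpolation=cv2.INTER_CUBIC))
E
```

```text
t 45.62 dock xy [-174.7  133.3] z 43.9 rpy [-1.7998e+02 -2.0000e-02  1.3750e+01] F dock [-1.43  1.38] 0.23
```

View pics/s2.png

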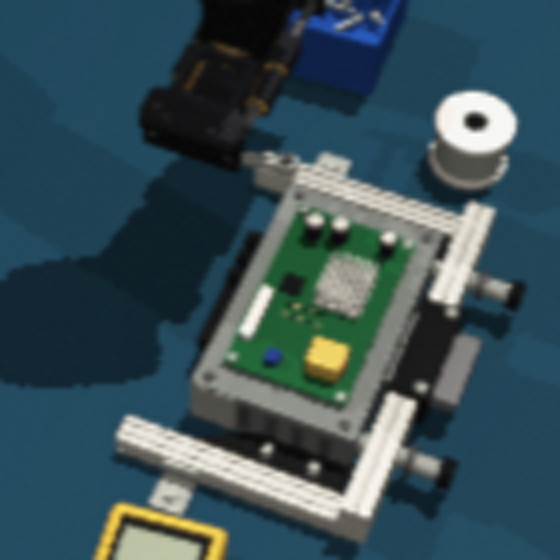

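Call:
drive_tool([
  {"x": 3,"y": 5,"z": 0,"rx": 0,"ry": 0,"rz": 0,"fingers": 1},
  {"x": 6,"y": 10,"z": 0,"rx": 0,"ry": 0,"rz": 0,"fingers": 1},
  {"x": 9,"y": 14,"z": 0,"rx": 0,"ry": 0,"rz": 0,"fingers": 1},
  {"x": 12,"y": 18,"z": 0,"rx": 0,"ry": 0,"rz": 0,"fingers": 1},
  {"x": 12,"y": 18,"z": 0,"rx": 0,"ry": 0,"rz": 0,"fingers": 1},
  {"x": 8,"y": 10,"z": 0,"rx": 0,"ry": 0,"rz": 0,"fingers": 1},
  {"x": -16,"y": 6,"z": 0,"rx": 0,"ry": 0,"rz": 0,"fingers": 1},
  {"x": -18,"y": 26,"z": 0,"rx": 0,"ry": 0,"rz": 0,"fingers": 1},
  {"x": -18,"y": 46,"z": 0,"rx": 0,"ry": 0,"rz": 0,"fingers": 1},
  {"x": -10,"y": 46,"z": 0,"rx": 0,"ry": 0,"rz": 0,"fingers": 1},
  {"x": -2,"y": 46,"z": 0,"rx": 0,"ry": 0,"rz": 0,"fingers": 1},
  {"x": 4,"y": 46,"z": 0,"rx": 0,"ry": 0,"rz": 0,"fingers": 1},
  {"x": 10,"y": 46,"z": 0,"rx": 0,"ry": 0,"rz": 0,"fingers": 1},
  {"x": 16,"y": 46,"z": 0,"rx": 0,"ry": 0,"rz": 0,"fingers": 1},
  {"x": 21,"y": 46,"z": 0,"rx": 0,"ry": 0,"rz": 0,"fingers": 1},
  {"x": 25,"y": 46,"z": 0,"rx": 0,"ry": 0,"rz": 0,"fingers": 1},
  {"x": 29,"y": 46,"z": 0,"rx": 0,"ry": 0,"rz": 0,"fingers": 1},
  {"x": 31,"y": 46,"z": 0,"rx": 0,"ry": 0,"rz": 0,"fingers": 1},
])

```text
time_s: 47.92
tool_pos: [0.5807, 0.101, 0.0423]
tool_rot: [179.3, 0.3, 13.2]
force: [-1.0, -1.7, -0.1]
grip_width: 0.0005
grasp_force: 0.9
```

```bash
python3 - <<'E'
from h import *
state()
E
```

```text
t 47.92 dock xy [-145.6   75.2] z 42.3 rpy [179.26   0.33  13.19] F dock [-1.37 -1.39] -0.07
```

```bash
python3 - <<'E'
from h import *
state()
s=cam("scene");cv2.imwrite("pics/s3.png",cv2.resize(s["image"][120:260,215:355,::-1],None,fx=4,fy=4,interpolation=cv2.INTER_CUBIC))
print(sensors.get_obs()["joint_velocities"]);state()
E
```

```text
t 47.92 dock xy [-145.6   75.2] z 42.3 rpy [179.26   0.33  13.19] F dock [-1.37 -1.39] -0.07
[-2.06291722  0.04786468 -5.06009309  0.34732172 -5.21996995 -3.55165251
  0.18423673]
t 47.98 dock xy [-144.8   81.4] z 42.5 rpy [179.7    0.21  13.38] F dock [-1.01  1.57] -0.16
```

View pics/s3.png

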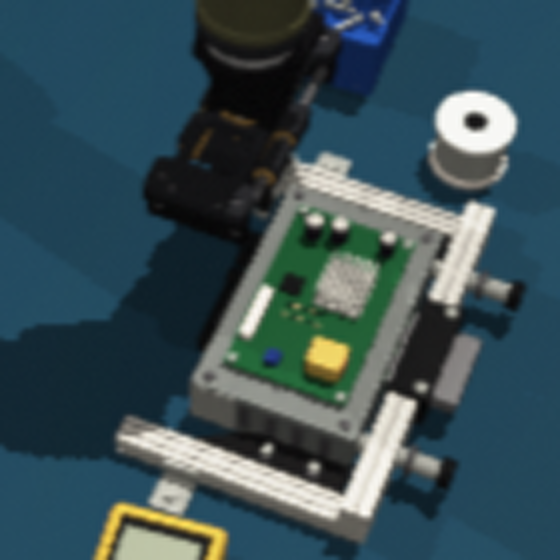

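Call:
drive_tool([
  {"x": 0,"y": 0,"z": 0,"rx": 0,"ry": 0,"rz": 0,"fingers": 1},
  {"x": 1,"y": 0,"z": 0,"rx": 0,"ry": 0,"rz": 0,"fingers": 1},
  {"x": 3,"y": 0,"z": 0,"rx": 0,"ry": 0,"rz": 0,"fingers": 1},
  {"x": 4,"y": 0,"z": 0,"rx": 0,"ry": 0,"rz": 0,"fingers": 1},
])

```text
time_s: 48.48
tool_pos: [0.5789, 0.1121, 0.0425]
tool_rot: [179.8, 0.7, 13.8]
force: [-11.9, -9.0, 8.9]
grip_width: 0.0006
grasp_force: 7.5
```

```bash
python3 - <<'E'
from h import *
state()
E
```

```text
t 48.48 dock xy [-144.7   86.5] z 42.5 rpy [179.8    0.67  13.77] F dock [-13.65  -5.89] 8.87
```

Call:
drive_tool([
  {"x": -20,"y": 0,"z": 0,"rx": 0,"ry": 0,"rz": 0,"fingers": 1},
  {"x": -50,"y": 0,"z": 0,"rx": 0,"ry": 0,"rz": 0,"fingers": 1},
  {"x": -50,"y": 0,"z": -50,"rx": 0,"ry": 0,"rz": 0,"fingers": 1},
  {"x": -50,"y": 0,"z": -110,"rx": 0,"ry": 0,"rz": 0,"fingers": 1},
  {"x": -50,"y": 60,"z": -150,"rx": 0,"ry": 0,"rz": 0,"fingers": 1},
  {"x": -50,"y": 120,"z": -150,"rx": 0,"ry": 0,"rz": 0,"fingers": 1},
  {"x": -50,"y": 180,"z": -150,"rx": 0,"ry": 0,"rz": 0,"fingers": 1},
  {"x": -50,"y": 240,"z": -150,"rx": 0,"ry": 0,"rz": 0,"fingers": 1},
  {"x": -50,"y": 300,"z": -150,"rx": 0,"ry": 0,"rz": 0,"fingers": 1},
  {"x": -50,"y": 360,"z": -150,"rx": 0,"ry": 0,"rz": 0,"fingers": 1},
  {"x": -50,"y": 360,"z": -150,"rx": 0,"ry": 0,"rz": 0,"fingers": 1},
])

```text
time_s: 49.85
tool_pos: [0.6209, -0.2528, 0.1922]
tool_rot: [179.9, 0.0, 13.4]
force: [0.1, 0.6, 0.0]
grip_width: 0.0007
grasp_force: 0.0
```

```bash
python3 - <<'E'
from h import *
state();c=look("pics/p9.png");side(c,True);side(c,False)
E
```

```text
t 49.85 dock xy [-190.7 -277.9] z 192.2 rpy [1.7994e+02 2.0000e-02 1.3360e+01] F dock [0.27 0.51] 0.04
side yaw -0.1 edge y at -98.0 -13.0 [73.1 72.9] n 18 -> centre y -2.0
side yaw 0.5 edge y at -98.0 -13.0 [-76.  -75.3] n 18 -> centre y -0.7
```

View pics/p9.png

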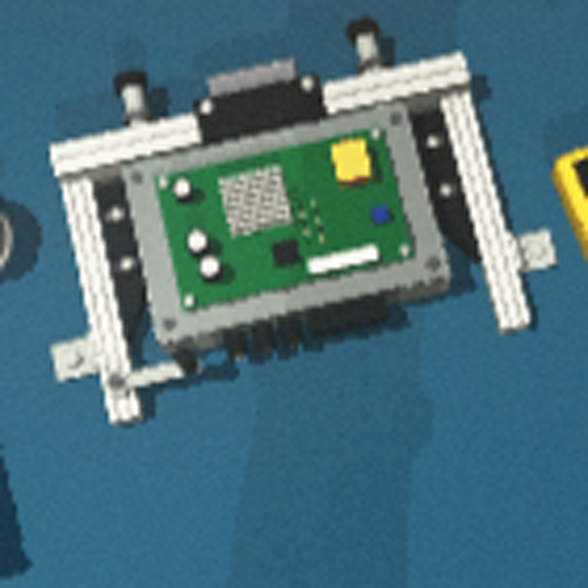

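The picture shows the cassette square and home, and the catch bar across its left front corner (pivot 116,381; post 190,362). I'll check the angle, then sign off.

```bash
python3 - <<'E'
from h import *
c=cam("top")
p=w2d(ray(c,*T((190,360)),.054)*1000);q=w2d(ray(c,*T((116,381)),.029)*1000);b=w2d(ray(c,*T((180,369)),.029)*1000)
print(p,q,b)
for v in(p,b):
    d=v-q;print(np.hypot(*d),np.arctan2(-d[1],-d[0]))
E
```

```text
[-131.45067448   77.94040718] [-128.51510278  128.6556318 ] [-130.23019871   87.2100538 ]
50.80011406828721 1.5129774023211604
41.48104977123007 1.5294380440886906
```

```bash
python3 - <<'E'
from h import *
print(workorder.sign_off())
E
```

```text
the job is handed in; nothing more can be done
None
```

The job is handed in: the cassette is home against both stops, the catch measured about 1.52 rad (1.45 needed) and resisted at its end stop, and the highest push reading was about 21 N; the sign-off gave no verdict.

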